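# Lock the saw stop onto its slotted rail with a T-bolt

## Robot

A 7-joint arm with a two-finger parallel gripper is mounted at the origin on the work surface. World frame = base frame: x ahead of the robot, y to its left, z up, the work surface at z = 0. Lengths are in m, angles in rad, forces in N, time in s.
With the tool pointing down it reaches from about 0.425 to 0.875 m from the base axis. Payload 9.9 kg.
Tool frame: the origin (TCP) lies on the centre line of the jaws, within the pads' length; the fingertips stand 25 mm ahead of it and the grasp point (between the pads) lies 6 mm ahead of it; z points along the fingers, y is the line along which they close (so a half turn about z gives the same grasp; the last joint's range is limited). The gripper opens to 85 mm and grips with 20 to 120 N. Pads are 22 mm wide; open, the fingers measure 114 mm over their backs; the gripper's body (76 mm by 85 mm) begins 54 mm behind the grasp point. The pads swing forward as they close: fully open they stand 13 mm farther back than shut.
Start: joints at [-1.336, 0.576, 0.025, 1.437, -0.015, 1.129, -0.057], TCP at [0.212, 0.641, 0.256] pointing down, gripper open.
Joint ranges: [-2.76, 2.76], [-0.34, 2.15], [-1.52, 1.57], [0.19, 2.46], [-1.09, 4.23], [0.17, 1.99], [-2.82, 2.82]. Speed limits (rad/s): [2.22, 2.22, 3.01, 3.01, 3.14, 3.14, 3.14].

## Interface

Orientations are given as a 3x3 rotation matrix whose columns are the frame's x, y, z axes.
In Python, from workcell import status, eyes, arm gives the robot as it stands. The module is installed in compiled form; this text tells all that it offers.
- The arm moves only by the tool send_rows, never from a script. Its argument "series" is a list of rows, each a list of 3 entries, a list of its own where there are three numbers: the shift along the world's x, y, z as a fraction of full scale, then the turn, a rotation vector about the world's x, y, z as a fraction of full scale, then the finger opening in mm, from 0 to 85.4. A call has exactly 10 rows; each row shifts and turns the commanded pose from where the row before left it; what a row does not reach is not made up. Full scale, the value 1, is 0.02 m for a shift and 8 degrees for a turn. A row lasts 1/10 s, in which the tool goes at most 50 mm and 8.59 degrees, less where a joint would pass 70% of its speed; a pose out of reach is approached as far as the arm can. A call with a number of a shift or a turn outside -1 to 1 is refused whole. A call with a gripper value outside its range is refused whole. The fingers move at their own pace and stop on an object; the grip force is fixed at half the most. Time passes only in rows, so rows that do not move let the fingers close, or fill a call up. It gives the time, the measured TCP pose, the force, the opening and the grip force at its end, in the units of the state.
- status.sense(): the state, without advancing time (a new reading comes with each control period).
- eyes.read_camera(name): name is "side" or "top"; returns (picture, depth): 420x560x3 uint8, blue, green, red; 420x560 float32, m along the optical axis (not along the pixel's ray), 0 where there is no reading.
- eyes.camera_params(name): a dict with "K" (3x3 intrinsics, pixels), "k1" (the pictures are not rectified: a ray, as slopes to the right and down, at radius r is drawn at 1 + k1 r^2 times it, then the intrinsics apply), "rvec" (rotation vector, rad) and "tvec" (3), from world to camera coordinates, as OpenCV has them. Camera axes: x right, y down, z forward; pixel columns grow to the right and rows downward; lengths in m; the calibration is good to about 2 mm. A picture is of the moment at which its call begins. camera_params takes no time and is no camera call.
- arm.sign_off(): hands the job in; it is judged then, once.
The state is a dict: "t": time; "qpos": joint angles; "joint_velocities": joint speeds; "joint_torque": joint torques, N m; "tool_pos": TCP position; "ee_rot": TCP orientation; "wrist_force": force on the tool from outside, world axes, zero at the start; "wrist_torque": the same for the moment, N m; "opening": opening from 0.0 (shut) to 1.0 (fully open); "grasp_force": force on a finger pad.
Only numpy, scipy, OpenCV 4.12 (cv2) and the standard library are available. Lean on these libraries where they do the work, as an engineer would, in place of code of your own. Each camera call takes 0.05 s, during which the arm holds its last target. There are 200 camera calls.

## Task

Take the T-bolt out of its parking block and lower its head through the opening of the wooden stop into the slot of the rail below. Turn it clockwise, a quarter turn, until the head lies square across under the lips of the slot, then go on turning the nut clockwise until it is snug and clamps the stop where it stands. Tighten by feel and gently, push nothing hard, do not shift the stop or disturb the glue bottle, the offcut or the tin, and let go at the end.

Things in the scene. Friction and masses are not known exactly. Their poses are not given: they have to be found in the camera images.
- nut_grip (a point): Grip point on the steel nut's hexagonal cap, on the bolt's axis, 29 mm above the flange's underside. Cap: upright hexagon, 36 mm across flats, 34 mm tall (top 11 mm above this point), on the nut's round flange, 68 mm wide, 6 mm thick. It drives the flange through a spring: lags 0.5 rad per N m. y axis normal to one pair of flats, others every 60 degrees; z up. Bolt with nut: 0.42 kg.
- nut: The nut's flange; origin on the axis in its underside, z up. Turned clockwise from above it runs 3 mm per radian down the bolt. Its stiff thread turns the bolt along until that is stopped. Then it runs on at an even 0.15 to 0.25 N m for 0.3 to 1.4 rad until the head meets the lips; then the torque climbs by 0.01 N m per N of clamping. Snug: 0.4 to 0.55 N m; over 60 N crushes the stop.
- bolt: Steel T-bolt with the nut on it, upright, head down. Origin in the centre of the head's underside, x along the head, z up. Head 40 x 20 x 10 mm (x, y, z), same after half a turn. The neck above it, 20 mm square, 12 mm tall, has two rounded corners: in the slot it lets the bolt turn clockwise about 95 degrees, then stops it. At the start the flange's underside is 34 to 37 mm above the head's.
- head (a point): Centre of the T-bolt's head, 5 mm above its underside, on the bolt's axis.
- rail: Fixed aluminium rail, 320 x 60 x 28 mm high. Origin in the centre of its underside (on the bench), x along its length, z up. A T-slot runs along its whole centre line: mouth 22 mm wide through lips 9 mm thick (19 to 28 mm above the bench), below it a cavity 48 mm wide, 3 to 19 mm above the bench.
- stop: Loose wooden saw stop (about 0.6 kg) astride the rail: plate 160 x 90 x 14 mm on the rail's top, guides hanging down either side, a fence 30 mm high across its +x end. Origin in the centre of the plate's underside, x along the rail, z up. It must stay where it is, to a few millimetres.
- opening (a point): Centre of the oblong opening through the stop's plate, in the plate's top face, 42 mm above the bench; 50 mm along x (the slot's direction), 30 mm along y, over the middle of the slot. With the bolt in place the nut's flange rests on the plate around it and the head hangs free in the cavity.
- park: Fixed wooden parking block, 90 x 70 x 12 mm, with a pocket 46 x 26 mm and 8 mm deep in which the bolt's head stands. Origin in the centre of its underside, x along the pocket.
- glue: Bystander: white plastic glue bottle, 60 mm in diameter, 140 mm tall, origin in the centre of its underside.
- offcut: Bystander: wooden offcut 110 x 50 x 35 mm, origin in the centre of its underside, x along its length.
- tin: Bystander: open dark tin, 72 mm in diameter, 80 mm tall, origin in the centre of its underside.
Not all that is in view belongs to the job. Leave any green, orange or purple look-alike of the bolt alone.

How it is judged:
On the way, in this order (a step that is already met when the one before it is completed fails the run):
1. the head is down in the rail's slot, through the stop's opening, lying along the slot (z of head in the frame of rail between 0.004 and 0.0155 m and y of head in the frame of rail between -0.005 and 0.005 m and horizontal distance between head and opening below 0.012 m and angle between the x axis of bolt and the x axis of rail, either way round below 0.35 rad), for 0.1 s.
2. the head is turned square across the slot, still inside it (z of head in the frame of rail between 0.004 and 0.0155 m and y of head in the frame of rail between -0.005 and 0.005 m and horizontal distance between head and opening below 0.012 m and angle between the x axis of bolt and the x axis of rail, either way round above 1.35 rad), for 0.2 s.
At the end, for the whole second after the job is handed in: The head lies in the slot below the opening (within 12 mm of its centre, 5 mm of the slot's centre line), square across it (within 13 degrees), upright (within 4.5 degrees), at rest; the nut clamps the stop with over 15 N, the head the lips with over 8 N; the stop is within 8 mm of its place (all of step 2 and contact force between nut and stop above 15 N and contact force between bolt and rail above 8 N and distance of opening from where it was at the start of the episode below 0.008 m and angle between bolt's own z axis and vertical below 0.08 rad and linear speed of bolt below 0.01 m/s); the robot touches nothing.
It fails at once if the nut presses the stop with more than 60 N (contact force between nut and stop above 60 N).
It fails at once if before the bolt is turned, it presses the rail, or its nut the stop, with more than 40 N (angle between the x axis of bolt and the x axis of rail, either way round below 0.6 rad and (contact force between bolt and rail above 40 N or contact force between nut and stop above 40 N)).
It fails at once if the stop is shifted by more than 12 mm (distance of opening from where it was at the start of the episode above 0.012 m).
It fails at once if a bystander (glue, offcut or tin) is moved by more than 20 mm (distance of any of glue, offcut, tin from where it was at the start of the episode above 0.02 m).
It also fails if it takes over 72 s, if anything falls off the work surface, if the arm or the gripper's body presses on something with over 40 N, if the wrist force passes 120 N, or if a joint passes its speed limit or range.

## Working session

There is one attempt and no reset: what is moved stays moved. The work goes in short steps, Python scripts to look and compute and a tool call to move; the robot and the scene stay as the last step left them, time stands still between calls to the robot, and variables do not carry over. Pictures are saved under pics/ and viewed, at most 10 in all, crops included, and the job is handed in when it is done.

Besides the shell and the picture viewer there is one more tool, called after "Call:" by a JSON object that holds its "op" and its "data", one argument or row to a line. send_rows: Moves the arm, as the interface text tells. Its arguments: {"type":"object","properties":{"series":{"type":"array"}},"required":["series"]}

```bash
mkdir -p pics; cat > h.py <<'E'
import numpy as np, cv2
from workcell import status, eyes, arm
def grab(n):
    im,d=eyes.read_camera(n); return im.copy(),d.copy(),eyes.camera_params(n)
def rays(p,uv):
    K=np.array(p["K"]);k=p["k1"]
    uv=np.atleast_2d(uv).astype(float)
    xy=cv2.undistortPoints(uv.reshape(-1,1,2),K,np.array([k,0,0,0,0.])).reshape(-1,2)
    R=cv2.Rodrigues(np.array(p["rvec"],float))[0];t=np.array(p["tvec"],float).ravel()
    return -R.T@t, np.c_[xy,np.ones(len(xy))]@R
def onplane(p,uv,z):
    c,d=rays(p,uv); return c+d*((z-c[2])/d[:,2])[:,None]
def atdepth(p,uv,dep):
    c,d=rays(p,uv); return c+d*np.asarray(dep).reshape(-1,1)
def cloud(p,dep):
    h,w=dep.shape; v,u=np.mgrid[:h,:w]
    P=atdepth(p,np.c_[u.ravel(),v.ravel()],dep.ravel()).reshape(h,w,3); P[dep==0]=np.nan
    return P
E
python3 - <<'E'
from h import *
for n in("side","top"):
    im,d,p=grab(n); cv2.imwrite(f"pics/{n}0.png",im); np.savez(f"{n}0.npz",im=im,d=d)
    print(n,rays(p,[[280,210]]),p["K"],p["k1"])
s=status.sense();print({k:np.round(v,3).tolist() for k,v in s.items()})
E
```

```text
side (array([-0.00250082, -0.7786306 ,  0.65295895]), array([[ 0.50106124,  0.7021196 , -0.50601364]])) [[467.80145203   0.         276.12482369]
 [  0.         467.80145203 208.15998692]
 [  0.           0.           1.        ]] -0.12150564217056153
top (array([ 0.34008471, -0.00198023,  1.14069464]), array([[ 0.19766839, -0.01040351, -0.98058539]])) [[411.70397219   0.         268.91676812]
 [  0.         411.70397219 210.81529119]
 [  0.           0.           1.        ]] -0.10423508015861901
{'t': 0.1, 'qpos': [-1.336, 0.576, 0.025, 1.438, -0.015, 1.129, -0.056], 'joint_velocities': [0.002, -0.002, 0.001, -0.002, -0.0, 0.001, 0.001], 'joint_torque': [0.005, -76.731, 2.257, -28.66, 0.016, 0.009, -0.0], 'tool_pos': [0.211, 0.641, 0.256], 'ee_rot': [[-0.95, 0.313, -0.0], [0.313, 0.95, -0.001], [-0.0, -0.002, -1.0]], 'wrist_force': [-0.265, 0.615, -0.309], 'wrist_torque': [0.078, -0.042, -0.002], 'grasp_force': 0.0, 'opening': 1.0}
```

View pics/top0.png

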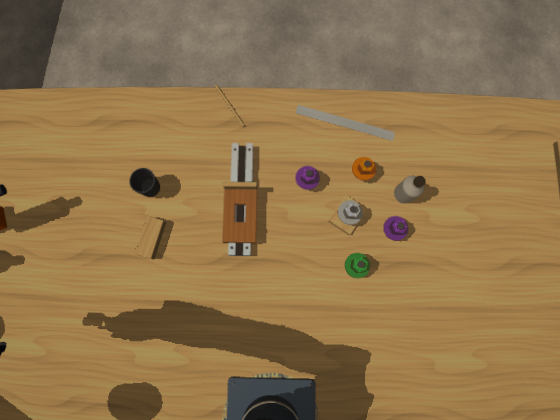

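View pics/side0.png

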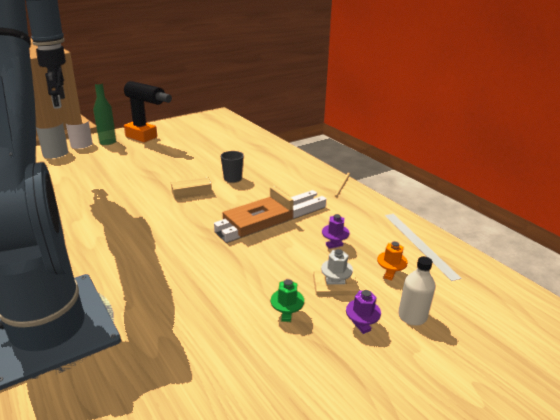

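Top view: the steel bolt stands in the wooden block at (349,212), and at (338,268) in the side view. The look-alikes in the top view are purple (308,178) and (397,228), orange (364,168) and green (358,265). Only the grey one in the block fits the description. The stop is at (240,213) on the rail. I'll confirm with a crop and measure.

```bash
python3 - <<'E'
from h import *
D={n:np.load(n+"0.npz") for n in("top","side")}
T=D["top"]["im"];S=D["side"]["im"]
a=cv2.resize(T[182:242,314:384],None,fx=5.7,fy=5.7,interpolation=cv2.INTER_CUBIC)
b=cv2.resize(S[235:305,300:370],None,fx=5.7,fy=5.7,interpolation=cv2.INTER_CUBIC)
c=cv2.resize(T[135:265,205:275],None,fx=4.5,fy=4.5,interpolation=cv2.INTER_CUBIC)
o=np.zeros((590,800,3),np.uint8);o[:a.shape[0],:a.shape[1]]=a
o[:c.shape[0],410:410+c.shape[1]]=c[:590]
o2=b
cv2.imwrite("pics/crop1.png",o);cv2.imwrite("pics/crop2.png",o2)
p=eyes.camera_params("top");P=cloud(p,D["top"]["d"]);ps=eyes.camera_params("side");Q=cloud(ps,D["side"]["d"])
np.set_printoptions(precision=4,suppress=True)
# bench check
print("bench z",np.nanmedian(P[290:300,250:400,2]),np.nanmedian(Q[330:380,180:260,2]))
def rep(C,im,box,lo,hi,sat,name):
    u0,u1,v0,v1=box;X=C[v0:v1,u0:u1].reshape(-1,3);h=cv2.cvtColor(im[v0:v1,u0:u1],cv2.COLOR_BGR2HSV).reshape(-1,3)
    m=(X[:,2]>lo)&(X[:,2]<hi)&(h[:,1]<sat);Y=X[m]
    print(name,m.sum(),Y.mean(0),Y.min(0),Y.max(0), cv2.minAreaRect(Y[:,:2].astype(np.float32)) if len(Y)>4 else '')
b=(314,384,182,242)
rep(P,T,b,.06,.2,255,"cap"); rep(P,T,b,.072,.2,255,"captop"); rep(P,T,b,.035,.055,90,"flange"); rep(P,T,b,.007,.018,255,"block")
b=(300,370,235,305)
rep(Q,S,b,.06,.2,255,"s cap");rep(Q,S,b,.072,.2,255,"s captop");rep(Q,S,b,.035,.055,90,"s flange");rep(Q,S,b,.007,.018,255,"s block")
b=(205,275,135,265)
rep(P,T,b,.037,.048,255,"plate");rep(P,T,b,.022,.034,70,"rail");
for v in range(196,232,3):print(v,P[v,228:256:2,2].round(3))
E
```

```text
bench z 0.0006385835350637414 0.0015331914781711031
cap 186 [ 0.5587 -0.2016  0.0813] [ 0.542  -0.2242  0.0613] [ 0.5792 -0.1828  0.095 ] ((0.560051679611206, -0.20234671235084534), (0.03610881790518761, 0.0401274599134922), 52.5587043762207)
captop 170 [ 0.5596 -0.2024  0.0827] [ 0.542  -0.2242  0.0725] [ 0.5792 -0.1828  0.095 ] ((0.5604647397994995, -0.20332540571689606), (0.03632432967424393, 0.03802299499511719), 55.892303466796875)
flange 287 [ 0.5558 -0.2001  0.0464] [ 0.5266 -0.2372  0.041 ] [ 0.594  -0.1707  0.0527] ((0.5598433017730713, -0.2038782387971878), (0.06498824059963226, 0.06802422553300858), 45.629737854003906)
block 321 [ 0.5501 -0.1929  0.0126] [ 0.5046 -0.2718  0.007 ] [ 0.6324 -0.1264  0.0179] ((0.5648144483566284, -0.20572715997695923), (0.07036290317773819, 0.18555878102779388), 56.71524429321289)
s cap 519 [ 0.5362 -0.2573  0.0775] [ 0.4993 -0.3466  0.0601] [ 0.5781 -0.1828  0.0923] ((0.5393984913825989, -0.26562923192977905), (0.1709764003753662, 0.0415133535861969), 73.16744232177734)
s captop 404 [ 0.5349 -0.2644  0.0808] [ 0.4993 -0.3466  0.072 ] [ 0.578
[... 1313 characters left out ...]
028 0.046 0.044 0.043
 0.045 0.041]
211 [0.042 0.042 0.043 0.028 0.003 0.008 0.003 0.001 0.031 0.044 0.046 0.045
 0.045 0.043]
214 [0.044 0.042 0.043 0.031 0.004 0.002 0.005 0.002 0.034 0.047 0.045 0.039
 0.043 0.038]
217 [ 0.043  0.042  0.04   0.032  0.005  0.004  0.002 -0.001  0.028  0.042
  0.041  0.042  0.041  0.046]
220 [ 0.047  0.043  0.043  0.03  -0.     0.004  0.       nan  0.029  0.042
  0.045  0.041  0.046  0.043]
223 [0.043 0.043 0.043 0.043 0.041 0.038 0.042 0.048 0.043 0.046 0.043 0.042
 0.046 0.042]
226 [0.043 0.046 0.044 0.043 0.045 0.043 0.046 0.042 0.04  0.043 0.046 0.046
 0.041 0.044]
229 [0.043 0.043 0.044 0.04  0.045 0.045 0.04  0.043 0.042 0.042 0.04  0.038
 0.043 0.043]
```

View pics/crop1.png

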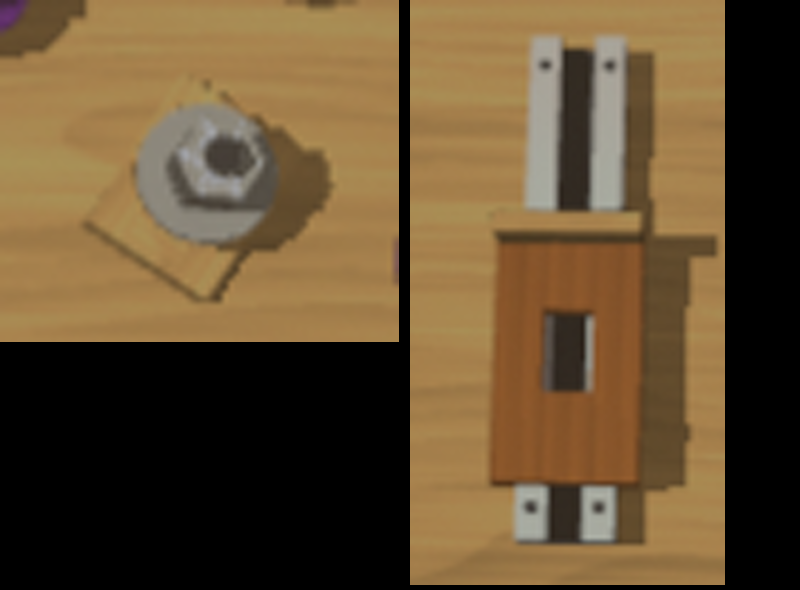

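View pics/crop2.png

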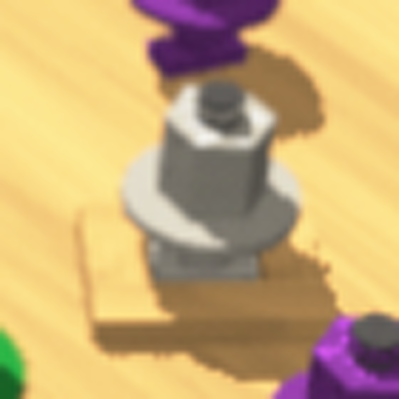

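The crops confirm it: the grey steel bolt stands in its pocketed block, with the block's corners in the top picture at about (329,221), (351,235) and (347,195). The stop's opening is at about (239,213). Next come the block's axis, the hexagon's phase and the opening centre.

```bash
python3 - <<'E'
from h import *
np.set_printoptions(precision=4,suppress=True)
T=np.load("top0.npz")["im"];S=np.load("side0.npz")["im"];pt=eyes.camera_params("top");ps=eyes.camera_params("side")
c=onplane(pt,[[328.9,221.5],[350.8,234.6],[347.3,195.2]],.012);print("block corners",c,np.linalg.norm(c[0]-c[1]),np.linalg.norm(c[0]-c[2]))
for a,b in((c[0],c[2]),(c[0],c[1])):print("ang",np.degrees(np.arctan2(*(b-a)[1::-1])))
print("block ctr",(c[1]+c[2])/2)
# hex top, side view: bright grey pixels
def hexa(im,p,box,thr,z,nm):
    u0,u1,v0,v1=box;f=6
    g=cv2.resize(im[v0:v1,u0:u1],None,fx=f,fy=f,interpolation=cv2.INTER_CUBIC);h=cv2.cvtColor(g,cv2.COLOR_BGR2HSV)
    m=((h[...,1]<70)&(h[...,2]>thr)).astype(np.uint8)
    cs,_=cv2.findContours(m,cv2.RETR_EXTERNAL,cv2.CHAIN_APPROX_NONE);k=max(cs,key=cv2.contourArea)
    hull=cv2.convexHull(k).reshape(-1,2)
    X=onplane(p,(hull+.5)/f-.5+[u0,v0],z)[:,:2].astype(np.float32)
    M=cv2.moments(X.reshape(-1,1,2)*1000);cx=np.array([M['m10'],M['m01']])/M['m00']/1000
    # resample perimeter
    Y=np.vstack([X,X[:1]]);L=np.r_[0,np.cumsum(np.linalg.norm(np.diff(Y,axis=0),axis=1))];s=np.linspace(0,L[-1],720)
    R=np.c_[np.interp(s,L,Y[:,0]),np.interp(s,L,Y[:,1])]-cx
    th=np.arctan2(R[:,1],R[:,0]);r=np.linalg.norm(R,axis=1)
    ph=np.sum((r-r.mean())*np.exp(6j*th));print(nm,"ctr",cx,"size",np.ptp(X,axis=0),"rmean",r.mean(),"vertex ang",np.degrees(np.angle(ph))/6,abs(ph)/720)
for z in(.079,):
  for thr in(150,170,190):
    hexa(S,ps,(320,356,246,268),thr,z,f"side{thr}")
    hexa(T,pt,(340,364,200,220),thr,z,f"top{thr}")
# opening: dark/grey within plate
h=cv2.cvtColor(T,cv2.COLOR_BGR2HSV)
print(T[205:222:4,226:256:2].tolist()[1])
def orange(im): 
    h=cv2.cvtColor(im,cv2.COLOR_BGR2HSV);return h
for nm,im,p,(u0,u1,v0,v1) in(("top",T,pt,(220,262,184,246)),("side",S,ps,(212,300,188,240))):
    h=cv2.cvtColor(im,cv2.COLOR_BGR2HSV)[v0:v1,u0:u1]
    m=((h[...,1]>140)&(h[...,0]<15)&(h[...,2]>60)).astype(np.uint8)
    cs,hi=cv2.findContours(m,cv2.RETR_CCOMP,cv2.CHAIN_APPROX_NONE)
    for k,q in zip(cs,hi[0]):
        if cv2.contourArea(k)>40:
            X=onplane(p,k.reshape(-1,2)+[u0,v0],.042)[:,:2].astype(np.float32)
            print(nm,"hole" if q[3]>=0 else "outer",cv2.contourArea(k),X.min(0),X.max(0),cv2.minAreaRect(X))
E
```

```text
block corners [[ 0.5381 -0.1507  0.012 ]
 [ 0.5026 -0.2115  0.012 ]
 [ 0.6146 -0.203   0.012 ]] 0.07037795898743837 0.09266276361536331
ang -34.39118695016061
ang -120.26088931290083
block ctr [ 0.5586 -0.2072  0.012 ]
side150 ctr [ 0.561  -0.2018] size [0.0388 0.0429] rmean 0.019800755545326856 vertex ang 22.87791162377128 0.00039055251828992905
top150 ctr [ 0.5488 -0.198 ] size [0.0081 0.0102] rmean 0.004269234947128771 vertex ang 26.19746693064538 9.69540477428136e-05
side170 ctr [ 0.5613 -0.2014] size [0.0379 0.042 ] rmean 0.01929864716362913 vertex ang 23.47820371868991 0.000408533242365434Traceback (most recent call last):
  File "<stdin>", line 24, in <module>
  File "<stdin>", line 12, in hexa
ValueError: max() iterable argument is empty
```

```bash
python3 - <<'E'
from h import *
np.set_printoptions(precision=4,suppress=True)
T=np.load("top0.npz")["im"];S=np.load("side0.npz")["im"];pt=eyes.camera_params("top");ps=eyes.camera_params("side")
for nm,im,p,(u0,u1,v0,v1) in(("top",T,pt,(220,262,184,246)),("side",S,ps,(212,300,188,240))):
    f=4
    h=cv2.cvtColor(cv2.resize(im[v0:v1,u0:u1],None,fx=f,fy=f,interpolation=cv2.INTER_LINEAR),cv2.COLOR_BGR2HSV)
    m=((h[...,1]>155)&(h[...,0]<13)&(h[...,2]>80)).astype(np.uint8)
    cs,hi=cv2.findContours(m,cv2.RETR_CCOMP,cv2.CHAIN_APPROX_NONE)
    for k,q in zip(cs,hi[0]):
        if cv2.contourArea(k)>600:
            X=onplane(p,(k.reshape(-1,2)+.5)/f-.5+[u0,v0],.042)[:,:2].astype(np.float32)
            print(nm,"hole" if q[3]>=0 else "outer",cv2.contourArea(k),X.min(0),X.max(0),cv2.minAreaRect(X))
# flange disc & cap from the top view
u0,u1,v0,v1=326,374,190,236;f=5
h=cv2.cvtColor(cv2.resize(T[v0:v1,u0:u1],None,fx=f,fy=f,interpolation=cv2.INTER_LINEAR),cv2.COLOR_BGR2HSV)
m=(h[...,1]<75).astype(np.uint8)
k=max(cv2.findContours(m,cv2.RETR_EXTERNAL,cv2.CHAIN_APPROX_NONE)[0],key=cv2.contourArea)
X=onplane(pt,(cv2.convexHull(k).reshape(-1,2)+.5)/f-.5+[u0,v0],.046)[:,:2].astype(np.float32);print("flange",cv2.minEnclosingCircle(X),cv2.fitEllipse(X))
# rail direction: white rail pixels
h=cv2.cvtColor(T,cv2.COLOR_BGR2HSV);m=np.zeros(T.shape[:2],np.uint8);m[135:265,222:262]=((h[...,1]<60)&(h[...,2]>110))[135:265,222:262]
v,u=np.nonzero(m);X=onplane(pt,np.c_[u,v],.028)[:,:2].astype(np.float32);print("rail",len(X),cv2.minAreaRect(X),X.min(0),X.max(0))
E
```

```text
Traceback (most recent call last):
TypeError: 'NoneType' object is not subscriptable
```

```bash
cat > m.py <<'E'
from h import *
np.set_printoptions(precision=4,suppress=True)
T=np.load("top0.npz")["im"];S=np.load("side0.npz")["im"];pt=eyes.camera_params("top");ps=eyes.camera_params("side")
H=cv2.cvtColor(T,cv2.COLOR_BGR2HSV);G=cv2.cvtColor(S,cv2.COLOR_BGR2HSV)
print(H[213,224:256:3].tolist(),H[100,100],G[215,235:245:3].tolist())
for nm,im,p,(u0,u1,v0,v1) in(("top",T,pt,(232,248,200,226)),("side",S,ps,(242,274,202,218))):
    f=4
    h=cv2.cvtColor(cv2.resize(im[v0:v1,u0:u1],None,fx=f,fy=f,interpolation=cv2.INTER_LINEAR),cv2.COLOR_BGR2HSV)
    m=((h[...,1]<140)|(h[...,2]<60)).astype(np.uint8)
    k=max(cv2.findContours(m,cv2.RETR_EXTERNAL,cv2.CHAIN_APPROX_NONE)[0],key=cv2.contourArea)
    X=onplane(p,(k.reshape(-1,2)+.5)/f-.5+[u0,v0],.042)[:,:2].astype(np.float32)
    print(nm,cv2.contourArea(k),X.min(0),X.max(0),cv2.minAreaRect(X))
u0,u1,v0,v1=326,374,190,236;f=5
h=cv2.cvtColor(cv2.resize(T[v0:v1,u0:u1],None,fx=f,fy=f,interpolation=cv2.INTER_LINEAR),cv2.COLOR_BGR2HSV)
m=(h[...,1]<75).astype(np.uint8)
k=max(cv2.findContours(m,cv2.RETR_EXTERNAL,cv2.CHAIN_APPROX_NONE)[0],key=cv2.contourArea)
X=onplane(pt,(cv2.convexHull(k).reshape(-1,2)+.5)/f-.5+[u0,v0],.046)[:,:2].astype(np.float32);print("flange",cv2.minEnclosingCircle(X),cv2.fitEllipse(X))
m=np.zeros(T.shape[:2],np.uint8);m[135:265,222:262]=((H[...,1]<60)&(H[...,2]>110))[135:265,222:262]
v,u=np.nonzero(m);X=onplane(pt,np.c_[u,v],.028)[:,:2].astype(np.float32);print("rail",len(X),cv2.minAreaRect(X),X.min(0),X.max(0))
E
python3 m.py
```

```text
[[14, 176, 136], [14, 178, 133], [14, 177, 137], [14, 178, 135], [13, 50, 81], [15, 85, 48], [14, 87, 50], [15, 62, 147], [14, 174, 136], [14, 174, 132], [14, 177, 137]] [ 18 139 161] [[14, 173, 225], [14, 173, 225], [13, 175, 222], [14, 176, 222]]
top 3090.0 [0.5265 0.0793] [0.5751 0.1119] ((0.5508337020874023, 0.0955343246459961), (0.032592613250017166, 0.048583704978227615), 89.7008285522461)
side 732.0 [0.5281 0.0836] [0.5682 0.1012] ((0.5481420755386353, 0.09245666116476059), (0.04011625424027443, 0.01750999689102173), 0.6713852286338806)
flange ((0.5597767233848572, -0.2032422125339508), 0.034191906452178955) ((0.5596076250076294, -0.20325402915477753), (0.06659123301506042, 0.06773514300584793), 70.13447570800781)
rail 736 ((0.5987895727157593, 0.09641949832439423), (0.3178393840789795, 0.06093474105000496), 0.49567604064941406) [0.4396 0.0649] [0.7579 0.1278]
```

Call:
{"op": "send_rows", "data": {
  "series": [
    [[0.5, -1, 0], [0, 0, -0.235], 60],
    [[0.6, -1, 0], [0, 0, -0.235], 60],
    [[0.6, -1, 0], [0, 0, -0.235], 60],
    [[0.6, -1, 0], [0, 0, -0.235], 60],
    [[0.6, -1, 0], [0, 0, -0.235], 60],
    [[0.6, -1, 0], [0, 0, -0.235], 60],
    [[0.6, -1, 0], [0, 0, -0.235], 60],
    [[0.6, -1, 0], [0, 0, -0.235], 60],
    [[0.6, -1, 0], [0, 0, -0.235], 60],
    [[0.6, -1, 0], [0, 0, -0.235], 60]
  ]
}}

```text
t: 1.1
tool_pos: [0.3304, 0.4394, 0.2562]
ee_rot: [[-0.796, 0.605, -0.0], [0.605, 0.796, -0.0], [-0.0, -0.0, -1.0]]
wrist_force: [0.6, -0.4, -0.3]
opening: 0.704
grasp_force: 0.0
```

Call:
{"op": "send_rows", "data": {
  "series": [
    [[0.6, -1, 0], [0, 0, 0], 60],
    [[0.6, -1, 0], [0, 0, 0], 60],
    [[0.6, -1, 0], [0, 0, 0], 60],
    [[0.6, -1, 0], [0, 0, 0], 60],
    [[0.6, -1, 0], [0, 0, 0], 60],
    [[0.6, -1, 0], [0, 0, 0], 60],
    [[0.6, -1, 0], [0, 0, 0], 60],
    [[0.6, -1, 0], [0, 0, 0], 60],
    [[0.6, -1, 0], [0, 0, 0], 60],
    [[0.6, -1, 0], [0, 0, 0], 60]
  ]
}}

```text
t: 2.1
tool_pos: [0.4502, 0.2392, 0.2564]
ee_rot: [[-0.797, 0.604, 0.0], [0.604, 0.797, 0.0], [-0.0, 0.0, -1.0]]
wrist_force: [-0.6, -0.4, -0.3]
opening: 0.704
grasp_force: 0.0
```

Call:
{"op": "send_rows", "data": {
  "series": [
    [[0.4, -1, 0], [0, 0, 0], 60],
    [[0.4, -1, 0], [0, 0, 0], 60],
    [[0.4, -1, 0], [0, 0, 0], 60],
    [[0.4, -1, 0], [0, 0, 0], 60],
    [[0.4, -1, 0], [0, 0, 0], 60],
    [[0.4, -1, 0], [0, 0, 0], 60],
    [[0.4, -1, 0], [0, 0, 0], 60],
    [[0.4, -1, 0], [0, 0, 0], 60],
    [[0.4, -1, 0], [0, 0, 0], 60],
    [[0.4, -1, 0], [0, 0, 0], 60]
  ]
}}

```text
t: 3.1
tool_pos: [0.5296, 0.0392, 0.2563]
ee_rot: [[-0.797, 0.604, 0.0], [0.604, 0.797, 0.0], [0.0, 0.0, -1.0]]
wrist_force: [-0.7, -0.4, -0.1]
opening: 0.706
grasp_force: 0.0
```

Call:
{"op": "send_rows", "data": {
  "series": [
    [[0.15, -1, -0.4], [0, 0, 0], 60],
    [[0.15, -1, -0.4], [0, 0, 0], 60],
    [[0.15, -1, -0.4], [0, 0, 0], 60],
    [[0.15, -1, -0.4], [0, 0, 0], 60],
    [[0.15, -1, -0.4], [0, 0, 0], 60],
    [[0.15, -1, -0.4], [0, 0, 0], 60],
    [[0.15, -1, -0.4], [0, 0, 0], 60],
    [[0.15, -1, -0.4], [0, 0, 0], 60],
    [[0, -1, -0.4], [0, 0, 0], 60],
    [[0, -1, -0.4], [0, 0, 0], 60]
  ]
}}

```text
t: 4.1
tool_pos: [0.5531, -0.1606, 0.1759]
ee_rot: [[-0.797, 0.604, -0.0], [0.604, 0.797, -0.0], [0.0, -0.0, -1.0]]
wrist_force: [0.4, -0.4, 0.4]
opening: 0.704
grasp_force: 0.0
```

Call:
{"op": "send_rows", "data": {
  "series": [
    [[0.2, -1, 0], [0, 0, 0], 60],
    [[0.15, -1, 0], [0, 0, 0], 60],
    [[0, -0.1, -0.4], [0, 0, 0], 60],
    [[0, 0, -0.7], [0, 0, 0], 60],
    [[0, 0, -0.7], [0, 0, 0], 60],
    [[0, 0, -0.7], [0, 0, 0], 60],
    [[0, 0, -0.7], [0, 0, 0], 60],
    [[0, 0, -0.7], [0, 0, 0], 60],
    [[0, 0, -0.6], [0, 0, 0], 60],
    [[0, 0, -0.45], [0, 0, 0], 60]
  ]
}}

```text
t: 5.1
tool_pos: [0.5603, -0.2008, 0.0761]
ee_rot: [[-0.798, 0.603, -0.001], [0.603, 0.798, 0.0], [0.001, -0.0, -1.0]]
wrist_force: [0.4, -0.7, -1.2]
opening: 0.7
grasp_force: 0.0
```

Call:
{"op": "send_rows", "data": {
  "series": [
    [[0, 0, 0], [0, 0, 0], 50],
    [[0, 0, 0], [0, 0, 0], 46],
    [[0, 0, 0], [0, 0, 0], 42],
    [[0, 0, 0], [0, 0, 0], 40],
    [[0, 0, 0], [0, 0, 0], 38],
    [[0, 0, 0], [0, 0, 0], 34],
    [[0, 0, 0], [0, 0, 0], 25],
    [[0, 0, 0], [0, 0, 0], 15],
    [[0, 0, 0], [0, 0, 0], 5],
    [[0, 0, 0], [0, 0, 0], 0]
  ]
}}

```text
t: 6.1
tool_pos: [0.5606, -0.2015, 0.0779]
ee_rot: [[-0.798, 0.603, 0.001], [0.603, 0.798, -0.001], [-0.001, -0.0, -1.0]]
wrist_force: [-1.1, -2.3, 5.4]
opening: 0.408
grasp_force: 59.6
```

```bash
python3 -c "
from h import *
s=status.sense();print({k:np.round(v,3).tolist() for k,v in s.items() if k!='joint_velocities'})"
```

```text
{'t': 6.1, 'qpos': [0.15, 0.675, 0.184, 1.848, -0.193, 0.635, 1.374], 'joint_torque': [-0.895, -69.939, 4.372, -18.269, -0.371, -0.421, -0.02], 'tool_pos': [0.561, -0.201, 0.078], 'ee_rot': [[-0.798, 0.603, 0.001], [0.603, 0.798, -0.001], [-0.001, -0.0, -1.0]], 'wrist_force': [-1.081, -2.252, 5.402], 'wrist_torque': [-0.215, 0.415, 0.034], 'grasp_force': 59.551, 'opening': 0.408}
```

Gripped, with an opening of about 35 mm, which means across flats. I'll lift and move nearer the side camera to measure the head's yaw in the grip.

Call:
{"op": "send_rows", "data": {
  "series": [
    [[0, 0, 0.3], [0, 0, 0], 0],
    [[0, 0, 0.5], [0, 0, 0], 0],
    [[0, 0, 0.8], [0, 0, 0], 0],
    [[0, 0, 1], [0, 0, 0], 0],
    [[0, 0, 1], [0, 0, 0], 0],
    [[0, 0, 1], [0, 0, 0], 0],
    [[0, 0, 1], [0, 0, 0], 0],
    [[0, 0, 1], [0, 0, 0], 0],
    [[0, 0, 1], [0, 0, 0], 0],
    [[0, 0, 0.4], [0, 0, 0], 0]
  ]
}}

```text
t: 7.1
tool_pos: [0.561, -0.2011, 0.2396]
ee_rot: [[-0.798, 0.603, 0.003], [0.603, 0.798, -0.001], [-0.002, 0.001, -1.0]]
wrist_force: [-0.2, -0.2, -4.2]
opening: 0.413
grasp_force: 60.6
```

Call:
{"op": "send_rows", "data": {
  "series": [
    [[-0.5, -0.5, 0], [0, 0, 0], 0],
    [[-1, -0.8, 0], [0, 0, 0], 0],
    [[-1, -0.8, 0], [0, 0, 0], 0],
    [[-1, -0.8, 0], [0, 0, 0], 0],
    [[-1, -0.8, 0], [0, 0, 0], 0],
    [[-1, -0.8, 0], [0, 0, 0], 0],
    [[-1, -0.8, 0], [0, 0, 0], 0],
    [[-1, -0.8, 0], [0, 0, 0], 0],
    [[-1, -0.8, 0], [0, 0, 0], 0],
    [[-0.5, -0.5, 0], [0, 0, 0], 0]
  ]
}}

```text
t: 8.1
tool_pos: [0.3774, -0.3503, 0.2366]
ee_rot: [[-0.796, 0.605, -0.002], [0.605, 0.796, 0.0], [0.002, -0.001, -1.0]]
wrist_force: [-0.4, 0.4, -4.3]
opening: 0.411
grasp_force: 60.6
```

```bash
cat > look.py <<'E'
import sys
from h import *
n,out,f=sys.argv[1],sys.argv[2],int(sys.argv[3])
im,d,p=grab(n);np.savez(out+".npz",im=im,d=d)
s=status.sense();t=np.array(s["tool_pos"]);print(t,np.round(s["ee_rot"],4).tolist(),np.round(s["wrist_force"],1),np.round(s["qpos"],2).tolist())
R=cv2.Rodrigues(np.array(p["rvec"],float))[0]
c=t.copy();c[2]-=float(sys.argv[4]) if len(sys.argv)>4 else .06
uv=cv2.projectPoints(c.reshape(1,3),np.array(p["rvec"],float),np.array(p["tvec"],float),np.array(p["K"]),np.array([p["k1"],0,0,0,0.]))[0].ravel();print("centre px",uv)
w,h=800//f,600//f
u0,v0=max(0,int(uv[0]-w/2)),max(0,int(uv[1]-h/2))
cv2.imwrite(f"pics/{out}.png",cv2.resize(im[v0:v0+h,u0:u0+w],None,fx=f,fy=f,interpolation=cv2.INTER_CUBIC)[:600,:800]);print("crop origin",u0,v0)
E
python3 look.py side s1 10
```

```text
[ 0.37648391 -0.35170167  0.23683835] [[-0.7952, 0.6064, -0.0024], [0.6064, 0.7952, -0.0006], [0.0015, -0.0019, -1.0]] [-2.7 -0.8 -4. ] [0.46, 0.37, 0.28, 1.89, -0.13, 0.9, 1.72]
centre px [316.71079856 289.67119443]
crop origin 276 259
```

View pics/s1.png

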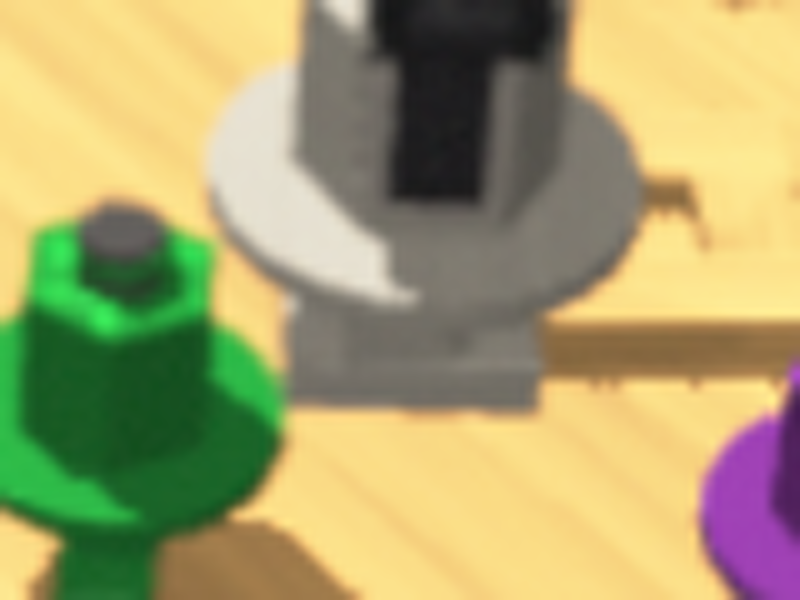

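The steel head hangs below the flange. Its bottom edge runs from about (304.7,299.3) to (329.8,300.1) in the side picture. I'll fit that edge with sub-pixel precision.

```bash
cat > edge.py <<'E'
import sys
from h import *
np.set_printoptions(precision=4,suppress=True)
f,u0,u1,v0,v1,z=sys.argv[1],*map(int,sys.argv[2:6]),float(sys.argv[6])
im=np.load(f+".npz")["im"].astype(float);p=eyes.camera_params("side")
b=im[...,2]-im[...,0]   # red minus blue: ~0 on steel, high on wood
pts=[]
for u in range(u0,u1+1):
    c=b[v0:v1+1,u]; lo,hi=c[:3].mean(),c[-3:].mean();h=(lo+hi)/2
    i=np.nonzero((c[:-1]<h)&(c[1:]>=h))[0]
    if len(i):pts.append((u,v0+i[0]+(h-c[i[0]])/(c[i[0]+1]-c[i[0]])))
pts=np.array(pts);print(pts[:,1].round(2))
X=onplane(p,pts,z)[:,:2].astype(np.float32)
vx,vy,x,y=cv2.fitLine(X,cv2.DIST_HUBER,0,.0003,.0001).ravel();print("edge yaw",np.degrees(np.arctan2(vy,vx)),"pt",x,y,"ends",X[0],X[-1])
r=[]
for v in range(v1-7,v1-4):
  c=b[v]
  for a,q in((u0-12,u0+6),(u1-6,u1+12)):
    s=c[a:q];h=(s.min()+s.max())/2;i=np.nonzero((s[:-1]-h)*(s[1:]-h)<0)[0]
    r.append((v,a+i+(h-s[i])/(s[i+1]-s[i])))
print(r)
E
python3 edge.py s1 307 327 294 305 0.163
```

```text
[299.17 299.28 299.34 299.34 299.34 299.35 299.37 299.37 299.35 299.41
 299.48 299.5  299.51 299.5  299.45 299.46 299.47 299.56 299.7  299.69
 299.69]
edge yaw -35.301582 pt 0.37113494 -0.35676318 ends [ 0.3604 -0.3489] [ 0.3858 -0.3673]
[(298, array([303.1316])), (298, array([329.2778])), (299, array([303.6786])), (299, array([329.2544])), (300, array([303.6944])), (300, array([323.4167, 328.825 ]))]
```

```bash
python3 - <<'E'
from h import *
np.set_printoptions(precision=4,suppress=True)
T=np.load("top0.npz")["im"];pt=eyes.camera_params("top")
H=cv2.cvtColor(T,cv2.COLOR_BGR2HSV);V=H[...,2].astype(float)
print(V[165,228:258].astype(int),H[165,228:258,1]);print(V[213,230:252].astype(int))
def edges(rows,u0,u1):
    E={}
    for v in rows:
        c=V[v,u0:u1];dk=int(np.argmin(c)); hi=np.median(np.sort(c)[-6:]);h=(c.min()+hi)/2
        i=dk
        while c[i]<h:i-=1
        l=u0+i+(h-c[i])/(c[i+1]-c[i])
        i=dk
        while c[i]<h:i+=1
        r=u0+i-1+(h-c[i-1])/(c[i]-c[i-1])
        E[v]=(l,r)
    return E
L=[];Rr=[]
for rows in(range(147,178),range(246,254)):
    for v,(l,r) in edges(rows,232,254).items():
        a,b=onplane(pt,[[l,v],[r,v]],.028);L.append(a);Rr.append(b)
for n,A in(("+y",L),("-y",Rr)):
    A=np.array(A);k=np.polyfit(A[:,0],A[:,1],1);res=A[:,1]-np.polyval(k,A[:,0]);print(n,"yaw",np.degrees(np.arctan(k[0])),"y at .55",np.polyval(k,.55),"rms",res.std())
for v in(206,212,218):
    e=edges([v],234,246)[v];print(onplane(pt,[[e[0],v],[e[1],v]],.028)[:,:2])
E
```

```text
[163 162 163 166 168 168 167 167 168 141  84  50  50  50  50  50  60 114
 156 168 168 167 167 168 128  89  95  95  95  95] [136 139 120  54  20  18  17  17  21  25  36  82  82  71  82  82  55  25
  20  20  18  18  18  23  36 123 137 134 137 137]
[137 141 137 135 107  93  81  50  47  48  49  49  50  50 134 147 137 141
 136 134 132 132]
+y yaw 0.6268295835601777 y at .55 0.10704034479533037 rms 0.0002666258544674185
-y yaw 0.5643637487628705 y at .55 0.086386365152916 rms 0.00022137864461779856
[[0.5729 0.1073]
 [0.5733 0.0877]]
[[0.556  0.1069]
 [0.5564 0.0872]]
[[0.5392 0.1066]
 [0.5396 0.0871]]
```

Call:
{"op": "send_rows", "data": {
  "series": [
    [[0.3, 0.5, 0], [0, 0, 0.45], 0],
    [[0.4, 1, 0], [0, 0, 0.45], 0],
    [[0.4, 1, 0], [0, 0, 0.45], 0],
    [[0.4, 1, 0], [0, 0, 0.45], 0],
    [[0.4, 1, 0], [0, 0, 0.45], 0],
    [[0.4, 1, 0], [0, 0, 0.45], 0],
    [[0.4, 1, 0], [0, 0, 0.45], 0],
    [[0.4, 1, 0], [0, 0, 0.45], 0],
    [[0.4, 1, 0], [0, 0, 0.45], 0],
    [[0.4, 1, 0], [0, 0, 0.45], 0]
  ]
}}

```text
t: 9.15
tool_pos: [0.4592, -0.1573, 0.2373]
ee_rot: [[-1.0, 0.013, 0.0], [0.013, 1.0, -0.0], [-0.0, -0.0, -1.0]]
wrist_force: [0.7, -0.2, -3.8]
opening: 0.409
grasp_force: 60.5
```

Call:
{"op": "send_rows", "data": {
  "series": [
    [[0.4, 1, 0], [0, 0, 0], 0],
    [[0.4, 1, 0], [0, 0, 0], 0],
    [[0.4, 1, 0], [0, 0, 0], 0],
    [[0.4, 1, 0], [0, 0, 0], 0],
    [[0.4, 1, 0], [0, 0, 0], 0],
    [[0.4, 1, 0], [0, 0, 0], 0],
    [[0.4, 1, 0], [0, 0, 0], 0],
    [[0.4, 1, 0], [0, 0, 0], 0],
    [[0.4, 1, 0], [0, 0, 0], 0],
    [[0.4, 1, 0], [0, 0, 0], 0]
  ]
}}

```text
t: 10.15
tool_pos: [0.5388, 0.0428, 0.2371]
ee_rot: [[-1.0, 0.016, -0.0], [0.016, 1.0, -0.0], [0.0, -0.0, -1.0]]
wrist_force: [1.1, 0.5, -4.3]
opening: 0.413
grasp_force: 60.6
```

Call:
{"op": "send_rows", "data": {
  "series": [
    [[0.3, 0.9, 0], [0, 0, 0], 0],
    [[0.3, 0.8, 0], [0, 0, 0], 0],
    [[0.2, 0.6, 0], [0, 0, 0], 0],
    [[0.1, 0.4, 0], [0, 0, 0], 0],
    [[0, 0.2, 0], [0, 0, 0], 0],
    [[0, 0, -0.2], [0, 0, 0], 0],
    [[0, 0, -0.2], [0, 0, 0], 0],
    [[0, 0, -0.2], [0, 0, 0], 0],
    [[0, 0, 0], [0, 0, 0], 0],
    [[0, 0, 0], [0, 0, 0], 0]
  ]
}}

```text
t: 11.15
tool_pos: [0.5565, 0.0986, 0.2252]
ee_rot: [[-1.0, 0.019, -0.0], [0.019, 1.0, -0.0], [0.0, -0.0, -1.0]]
wrist_force: [0.3, -0.2, -3.6]
opening: 0.414
grasp_force: 60.6
```

```bash
python3 look.py side s2 8; python3 - <<'E'
from h import *
S=np.load("side0.npz")["im"];
print(S[240:200:-1,226,2].tolist()); print(S[190:225,312,2].tolist())
E
```

```text
[0.55659595 0.09871229 0.22530549] [[-0.9998, 0.0191, 0.0], [0.0191, 0.9998, -0.0001], [-0.0, -0.0001, -1.0]] [ 0.4  0.2 -4.9] [-0.27, 0.44, 0.01, 1.78, -0.01, 0.92, 1.3]
centre px [258.73255133 166.55403961]
crop origin 208 129
[127, 128, 127, 128, 126, 127, 143, 225, 249, 252, 252, 245, 194, 132, 124, 126, 133, 197, 245, 249, 233, 173, 121, 113, 136, 176, 211, 224, 226, 226, 239, 247, 247, 245, 245, 245, 245, 245, 245, 246]
[251, 252, 251, 248, 223, 138, 122, 130, 159, 226, 251, 252, 250, 231, 144, 124, 122, 123, 125, 124, 116, 102, 112, 143, 147, 163, 219, 248, 249, 249, 248, 249, 250, 250, 250]
```

View pics/s2.png

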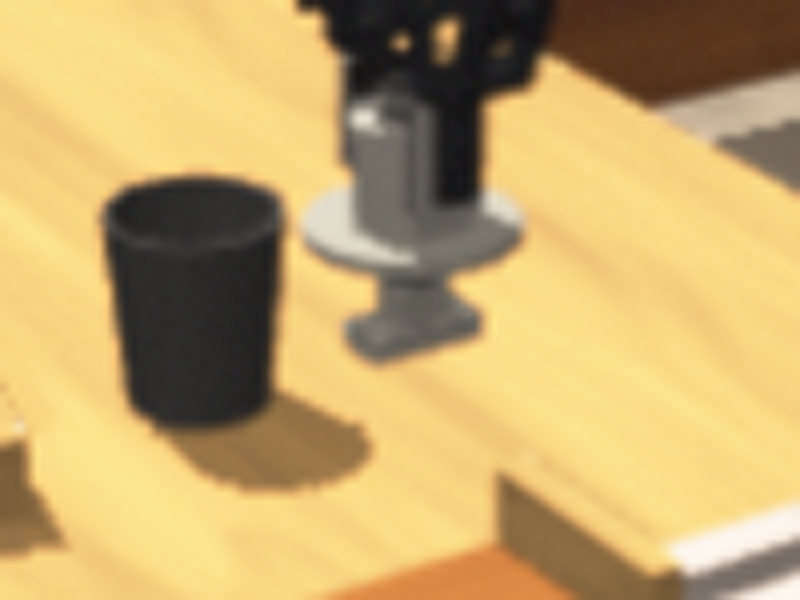

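The head hangs clear beside the tin. Its near bottom corner is at about (255,174) in the side picture, and the long bottom edge runs to (268,170). I'll fit that edge and the slot's lines in the same camera.

```bash
python3 edge.py s2 257 266 166 178 0.1514 | head -2; python3 edge.py s2 252 254 166 178 0.1514 | head -2; python3 - <<'E'
from h import *
S=np.load("side0.npz")["im"];ps=eyes.camera_params("side")
R=S[...,2].astype(float)
# slot mouth edges on rail top, -x part (u 222..234) and +x part (u 300..322): dark band between two bright lips
L=[];Q=[]
for u in list(range(221,231))+list(range(303,322)):
    v0,v1=((200,242) if u<240 else (185,225))
    c=R[v0:v1,u]; g=(c>185)
    # lips: low saturation bright
    s=cv2.cvtColor(S[v0:v1,u:u+1],cv2.COLOR_BGR2HSV)[:,0,1]
    lip=np.nonzero((c>185)&(s<60))[0]
    if len(lip)<4: continue
    gaps=np.nonzero(np.diff(lip)>2)[0]
    if len(gaps)!=1: continue
    a,b=lip[gaps[0]],lip[gaps[0]+1]
    ea=a+(c[a]-185)/(c[a]-c[a+1]);eb=b-(c[b]-185)/(c[b]-c[b-1])
    P=onplane(ps,[[u,v0+ea],[u,v0+eb]],.028);L.append(P[0]);Q.append(P[1])
for n,A in(("far +y",L),("near -y",Q)):
    A=np.array(A);k=np.polyfit(A[:,0],A[:,1],1);print(n,len(A),"yaw",np.degrees(np.arctan(k[0])),"y at .55",np.polyval(k,.55),"rms",(A[:,1]-np.polyval(k,A[:,0])).std(),A[:,0].min(),A[:,0].max())
E
```

```text
[173.38 173.14 172.77 172.55 172.3  171.98 171.6  171.4  171.29 171.19]
edge yaw -1.8555491 pt 0.56086636 0.09277001 ends [0.5479 0.0929] [0.5732 0.0914]
[173.65 173.94 174.45]
edge yaw -74.89297 pt 0.53777176 0.09522912 ends [0.5368 0.0983] [0.5385 0.0919]
far +y 20 yaw 0.507639726533568 y at .55 0.1092738117977061 rms 0.00032937173666581034 0.4533629011814624 0.7518281626083895
near -y 20 yaw 7.257119246466245 y at .55 0.09099231940057079 rms 0.0324884135377515 0.4426228918701211 0.8710580215915378
```

```bash
for r in "257 264" "258 264" "257 263"; do python3 edge.py s2 $r 166 178 0.1514 | sed -n 2p; done; for r in "309 325" "307 320" "312 327"; do python3 edge.py s1 $r 294 305 0.163 |sed -n 2p;done; python3 - <<'E'
from h import *
S=np.load("side0.npz")["im"];ps=eyes.camera_params("side");H=cv2.cvtColor(S,cv2.COLOR_BGR2HSV)
for u in(224,230,306,312,318):
    v0=(205 if u<240 else 188);print(u,v0,S[v0:v0+36,u,2].tolist(),H[v0:v0+36,u,1].tolist())
E
```

```text
edge yaw 0.82810515 pt 0.5580883 0.093004666 ends [0.5479 0.0929] [0.5684 0.0931]
edge yaw 1.0446675 pt 0.5595498 0.09301451 ends [0.5507 0.0928] [0.5684 0.0931]
edge yaw 1.1075611 pt 0.5566215 0.09299791 ends [0.5479 0.0929] [0.5657 0.0935]
 299.51 299.5  299.45 299.46 299.47 299.56 299.7 ]
 299.48 299.5  299.51 299.5 ]
 299.46 299.47 299.56 299.7  299.69 299.69]
224 205 [245, 246, 248, 248, 248, 244, 232, 219, 189, 144, 114, 110, 114, 147, 224, 250, 249, 246, 238, 178, 131, 124, 127, 146, 220, 251, 251, 242, 195, 142, 119, 110, 113, 111, 108, 116] [127, 125, 123, 122, 125, 134, 156, 173, 175, 175, 174, 176, 163, 99, 47, 15, 16, 19, 23, 37, 37, 37, 40, 37, 34, 15, 13, 22, 37, 38, 39, 32, 29, 28, 28, 53]
230 205 [246, 247, 246, 240, 230, 225, 224, 224, 225, 226, 224, 223, 224, 201, 149, 115, 109, 110, 116, 122, 128, 158, 224, 232, 158, 215, 241, 195, 134, 126, 126, 127, 125, 126, 123, 109] [126, 126, 126, 135, 157, 172, 175, 176, 176, 174, 174, 175, 175, 178, 176, 173, 171, 137, 81, 52, 42, 36, 32, 25, 31, 34, 21, 37, 36, 38, 38, 38, 39, 38, 39, 44]
306 188 [252, 251, 250, 251, 251, 
[... 316 characters left out ...]
 188 [251, 251, 251, 252, 251, 248, 223, 138, 122, 130, 159, 226, 251, 252, 250, 231, 144, 124, 122, 123, 125, 124, 116, 102, 112, 143, 147, 163, 219, 248, 249, 249, 248, 249, 250, 250] [117, 104, 54, 18, 15, 21, 38, 39, 42, 49, 43, 35, 16, 15, 18, 32, 39, 39, 36, 37, 37, 37, 35, 53, 112, 134, 135, 133, 136, 121, 120, 122, 121, 121, 120, 120]
318 188 [249, 250, 250, 250, 249, 250, 251, 251, 251, 247, 221, 187, 231, 221, 141, 122, 122, 122, 124, 121, 112, 103, 129, 158, 157, 163, 212, 245, 246, 247, 248, 249, 249, 249, 249, 249] [123, 119, 120, 119, 120, 117, 118, 114, 90, 55, 43, 37, 32, 38, 38, 38, 38, 40, 39, 38, 39, 69, 121, 136, 136, 136, 137, 127, 124, 125, 123, 123, 122, 121, 122, 122]
```

Call:
{"op": "send_rows", "data": {
  "series": [
    [[-0.15, -0.06, -0.5], [0, 0, -0.056], 0],
    [[-0.13, 0, -0.6], [0, 0, 0], 0],
    [[0, 0, -0.6], [0, 0, 0], 0],
    [[0, 0, -0.6], [0, 0, 0], 0],
    [[0, 0, -0.6], [0, 0, 0], 0],
    [[0, 0, -0.6], [0, 0, 0], 0],
    [[0, 0, -0.6], [0, 0, 0], 0],
    [[0, 0, -0.5], [0, 0, 0], 0],
    [[0, 0, -0.3], [0, 0, 0], 0],
    [[0, 0, -0.15], [0, 0, 0], 0]
  ]
}}

```text
t: 12.2
tool_pos: [0.5508, 0.0978, 0.1236]
ee_rot: [[-1.0, 0.026, -0.001], [0.026, 1.0, -0.0], [0.001, -0.0, -1.0]]
wrist_force: [0.6, -0.2, -4.2]
opening: 0.41
grasp_force: 60.7
```

```bash
python3 look.py side s3 8 .07; python3 - <<'E'
from h import *
p=eyes.camera_params("side")
print("near slot edge",onplane(p,[[224,228.53],[306,200.4],[312,198.4]],.028)[:,:2],"far",onplane(p,[[224,223.9],[306,196.5],[312,194.5]],.028)[:,:2])
E
```

```text
[0.55080958 0.09775751 0.1235545 ] [[-0.9997, 0.0264, -0.0007], [0.0264, 0.9997, -0.0002], [0.0007, -0.0002, -1.0]] [-0.3  0.5 -4.2] [-0.26, 0.56, 0.01, 1.9, -0.01, 0.68, 1.29]
centre px [257.1159324  206.88304582]
crop origin 207 169
near slot edge [[0.44851711 0.08931399]
 [0.70602143 0.09254371]
 [0.72696448 0.09254291]] far [[0.45893687 0.10815739]
 [0.71962342 0.11021397]
 [0.74100072 0.11036266]]
```

View pics/s3.png

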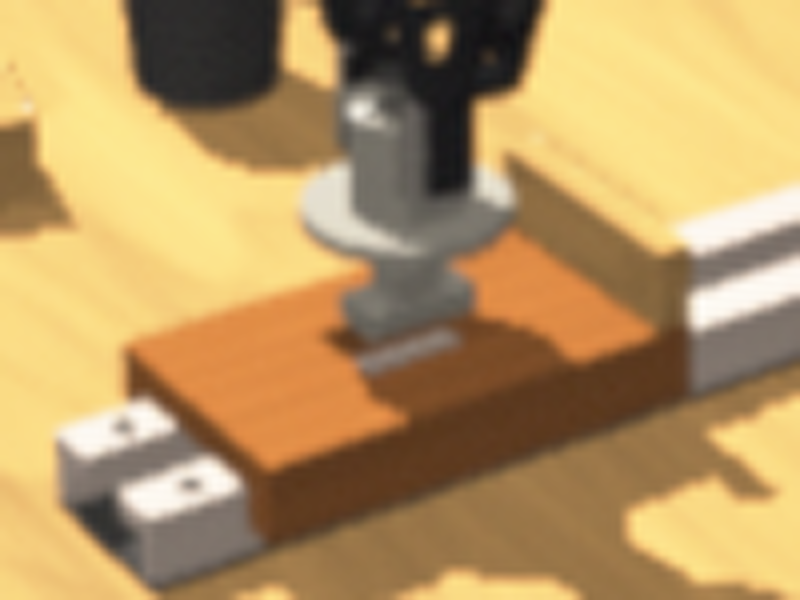

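The head is right over the opening; the near strip of the slot shows at about (253..263, 215..211). I'll compare the two in this same view.

```bash
python3 - <<'E'
from h import *
np.set_printoptions(precision=4,suppress=True)
im=np.load("s3.npz")["im"].astype(float);p=eyes.camera_params("side");b=im[...,2]-im[...,0]
for u in(254,256,258,260,262):print(u,b[198:226,u].astype(int).tolist())
E
```

```text
254 [26, 25, 19, 16, 19, 20, 16, 14, 13, 14, 14, 12, 14, 29, 38, 29, 26, 44, 77, 84, 90, 123, 153, 153, 136, 88, 62, 59]
256 [20, 23, 19, 14, 12, 13, 13, 12, 12, 12, 11, 12, 21, 36, 32, 23, 34, 70, 86, 84, 85, 93, 120, 137, 99, 67, 62, 60]
258 [16, 17, 20, 13, 12, 11, 11, 12, 12, 11, 12, 18, 34, 33, 24, 34, 63, 83, 83, 84, 85, 87, 84, 79, 65, 61, 63, 62]
260 [16, 16, 16, 12, 12, 12, 11, 13, 12, 11, 14, 28, 37, 28, 30, 51, 80, 83, 81, 83, 85, 85, 77, 66, 62, 60, 62, 63]
262 [14, 13, 14, 22, 26, 16, 13, 12, 11, 12, 21, 41, 34, 26, 41, 75, 84, 83, 82, 85, 84, 79, 67, 61, 61, 62, 61, 62]
```

```bash
python3 - <<'E'
from h import *
np.set_printoptions(precision=4,suppress=True)
p=eyes.camera_params("side")
print("head edge",onplane(p,[[254,210.8],[258,209.4],[262,208.3]],.0497)[:,:2]);print("open edge",onplane(p,[[254,215.3],[258,213.7],[262,212.4]],.042)[:,:2])
E
```

```text
head edge [[0.5371 0.0909]
 [0.5494 0.0913]
 [0.561  0.0905]]
open edge [[0.5321 0.083 ]
 [0.5448 0.0842]
 [0.5569 0.0841]]
```

Top and side views agree that the slot lies about 1.2 mm to −y of the head. I'll correct for that and lower to just above the rail.

Call:
{"op": "send_rows", "data": {
  "series": [
    [[0, -0.06, 0], [0, 0, 0], 0],
    [[0, 0, -0.2], [0, 0, 0], 0],
    [[0, 0, -0.2], [0, 0, 0], 0],
    [[0, 0, -0.2], [0, 0, 0], 0],
    [[0, 0, -0.2], [0, 0, 0], 0],
    [[0, 0, -0.1], [0, 0, 0], 0],
    [[0, 0, -0.05], [0, 0, 0], 0],
    [[0, 0, -0.05], [0, 0, 0], 0],
    [[0, 0, -0.05], [0, 0, 0], 0],
    [[0, 0, 0], [0, 0, 0], 0]
  ]
}}

```text
t: 13.25
tool_pos: [0.551, 0.0966, 0.1033]
ee_rot: [[-1.0, 0.026, 0.0], [0.026, 1.0, -0.0], [-0.0, -0.0, -1.0]]
wrist_force: [0.6, -0.4, -4.0]
opening: 0.411
grasp_force: 60.7
```

Call:
{"op": "send_rows", "data": {
  "series": [
    [[0, 0, -0.05], [0, 0, 0], 0],
    [[0, 0, -0.05], [0, 0, 0], 0],
    [[0, 0, -0.05], [0, 0, 0], 0],
    [[0, 0, -0.05], [0, 0, 0], 0],
    [[0, 0, 0], [0, 0, 0], 0],
    [[0, 0, 0], [0, 0, 0], 0],
    [[0, 0, 0], [0, 0, 0], 0],
    [[0, 0, 0], [0, 0, 0], 0],
    [[0, 0, 0], [0, 0, 0], 0],
    [[0, 0, 0], [0, 0, 0], 0]
  ]
}}

```text
t: 14.25
tool_pos: [0.5515, 0.097, 0.1009]
ee_rot: [[-1.0, 0.026, 0.002], [0.026, 1.0, 0.001], [-0.002, 0.001, -1.0]]
wrist_force: [-4.6, 1.2, 15.5]
opening: 0.411
grasp_force: 63.4
```

Call:
{"op": "send_rows", "data": {
  "series": [
    [[0, 0, 0.04], [0, 0, 0], 0],
    [[0, 0, 0], [0, 0, 0], 0],
    [[0, 0, 0], [0, 0, 0], 0],
    [[0, 0, 0], [0, 0, 0], 0],
    [[0, 0, 0], [0, 0, 0], 0],
    [[0, 0, 0], [0, 0, 0], 0],
    [[0, 0, 0], [0, 0, 0], 0],
    [[0, 0, 0], [0, 0, 0], 0],
    [[0, 0, 0], [0, 0, 0], 0],
    [[0, 0, 0], [0, 0, 0], 0]
  ]
}}

```text
t: 15.25
tool_pos: [0.5514, 0.0969, 0.1012]
ee_rot: [[-1.0, 0.026, 0.001], [0.026, 1.0, 0.001], [-0.001, 0.001, -1.0]]
wrist_force: [-2.9, 0.1, 9.9]
opening: 0.413
grasp_force: 62.4
```

```bash
cat > st.py <<'E'
from h import *
s=status.sense();print({k:np.round(v,3).tolist() for k,v in s.items() if k in("t","tool_pos","wrist_force","wrist_torque","grasp_force","opening","qpos")},"yaw",np.degrees(np.arctan2(s["ee_rot"][1][1],s["ee_rot"][0][1])).round(2))
E
python3 st.py
```

```text
{'t': 15.25, 'qpos': [-0.261, 0.592, 0.006, 1.922, -0.006, 0.626, 1.292], 'tool_pos': [0.551, 0.097, 0.101], 'wrist_force': [-2.932, 0.143, 9.909], 'wrist_torque': [-0.042, 0.688, -0.044], 'grasp_force': 62.368, 'opening': 0.413} yaw 88.5
```

Call:
{"op": "send_rows", "data": {
  "series": [
    [[0, 0.01, 0], [0, 0, 0], 0],
    [[0, 0.01, 0], [0, 0, 0], 0],
    [[0, 0.01, 0], [0, 0, 0], 0],
    [[0, 0.01, 0], [0, 0, 0], 0],
    [[0, 0.01, 0], [0, 0, 0], 0],
    [[0, 0.01, 0], [0, 0, 0], 0],
    [[0, 0, 0], [0, 0, 0], 0],
    [[0, 0, 0], [0, 0, 0], 0],
    [[0, 0, 0], [0, 0, 0], 0],
    [[0, 0, 0], [0, 0, 0], 0]
  ]
}}

```text
t: 16.25
tool_pos: [0.5513, 0.0973, 0.1011]
ee_rot: [[-1.0, 0.027, 0.001], [0.027, 1.0, -0.0], [-0.001, -0.0, -1.0]]
wrist_force: [-2.5, -1.5, 8.8]
opening: 0.408
grasp_force: 62.5
```

```bash
python3 st.py
```

```text
{'t': 16.25, 'qpos': [-0.263, 0.592, 0.007, 1.922, -0.005, 0.626, 1.291], 'tool_pos': [0.551, 0.097, 0.101], 'wrist_force': [-2.497, -1.454, 8.769], 'wrist_torque': [-0.678, 0.607, -0.011], 'grasp_force': 62.482, 'opening': 0.408} yaw 88.46
```

Call:
{"op": "send_rows", "data": {
  "series": [
    [[0, 0.01, 0], [0, 0, 0], 0],
    [[0, 0.01, 0], [0, 0, 0], 0],
    [[0, 0.01, 0], [0, 0, 0], 0],
    [[0, 0.01, 0], [0, 0, 0], 0],
    [[0, 0.01, 0], [0, 0, 0], 0],
    [[0, 0.01, 0], [0, 0, 0], 0],
    [[0, 0, 0], [0, 0, 0], 0],
    [[0, 0, 0], [0, 0, 0], 0],
    [[0, 0, 0], [0, 0, 0], 0],
    [[0, 0, 0], [0, 0, 0], 0]
  ]
}}

```text
t: 17.25
tool_pos: [0.5513, 0.0977, 0.1011]
ee_rot: [[-1.0, 0.027, 0.001], [0.027, 1.0, -0.001], [-0.001, -0.001, -1.0]]
wrist_force: [-2.6, -3.6, 8.4]
opening: 0.413
grasp_force: 62.6
```

```bash
python3 st.py
```

```text
{'t': 17.25, 'qpos': [-0.265, 0.593, 0.008, 1.922, -0.005, 0.627, 1.289], 'tool_pos': [0.551, 0.098, 0.101], 'wrist_force': [-2.635, -3.624, 8.394], 'wrist_torque': [-1.206, 0.558, 0.013], 'grasp_force': 62.579, 'opening': 0.413} yaw 88.43
```

Call:
{"op": "send_rows", "data": {
  "series": [
    [[0, 0, 0.1], [0, 0, 0], 0],
    [[0, -0.04, 0], [0, 0, 0], 0],
    [[0, 0, 0], [0, 0, 0], 0],
    [[0, 0, -0.05], [0, 0, 0], 0],
    [[0, 0, -0.03], [0, 0, 0], 0],
    [[0, 0, -0.03], [0, 0, 0], 0],
    [[0, 0, -0.03], [0, 0, 0], 0],
    [[0, 0, 0], [0, 0, 0], 0],
    [[0, 0, 0], [0, 0, 0], 0],
    [[0, 0, 0], [0, 0, 0], 0]
  ]
}}

```text
t: 18.25
tool_pos: [0.5509, 0.0982, 0.0993]
ee_rot: [[-1.0, 0.026, -0.0], [0.026, 1.0, -0.0], [0.0, -0.0, -1.0]]
wrist_force: [-0.2, -0.3, -4.5]
opening: 0.413
grasp_force: 60.8
```

```bash
python3 st.py
```

```text
{'t': 18.25, 'qpos': [-0.264, 0.595, 0.006, 1.923, -0.006, 0.623, 1.29], 'tool_pos': [0.551, 0.098, 0.099], 'wrist_force': [-0.215, -0.311, -4.507], 'wrist_torque': [0.051, -0.028, -0.001], 'grasp_force': 60.76, 'opening': 0.413} yaw 88.49
```

It's in the slot's mouth: past the earlier contact height and no force. Continuing down gently.

Call:
{"op": "send_rows", "data": {
  "series": [
    [[0, 0, -0.05], [0, 0, 0], 0],
    [[0, 0, -0.05], [0, 0, 0], 0],
    [[0, 0, -0.05], [0, 0, 0], 0],
    [[0, 0, -0.05], [0, 0, 0], 0],
    [[0, 0, 0], [0, 0, 0], 0],
    [[0, 0, 0], [0, 0, 0], 0],
    [[0, 0, 0], [0, 0, 0], 0],
    [[0, 0, 0], [0, 0, 0], 0],
    [[0, 0, 0], [0, 0, 0], 0],
    [[0, 0, 0], [0, 0, 0], 0]
  ]
}}

```text
t: 19.25
tool_pos: [0.5509, 0.0982, 0.0953]
ee_rot: [[-1.0, 0.026, -0.0], [0.026, 1.0, -0.0], [0.0, -0.0, -1.0]]
wrist_force: [0.2, 0.0, -3.8]
opening: 0.415
grasp_force: 60.8
```

```bash
python3 st.py
```

```text
{'t': 19.25, 'qpos': [-0.264, 0.601, 0.006, 1.926, -0.006, 0.614, 1.29], 'tool_pos': [0.551, 0.098, 0.095], 'wrist_force': [0.237, 0.014, -3.8], 'wrist_torque': [-0.02, 0.016, -0.017], 'grasp_force': 60.76, 'opening': 0.415} yaw 88.49
```

Call:
{"op": "send_rows", "data": {
  "series": [
    [[0, 0, -0.1], [0, 0, 0], 0],
    [[0, 0, -0.1], [0, 0, 0], 0],
    [[0, 0, -0.1], [0, 0, 0], 0],
    [[0, 0, -0.1], [0, 0, 0], 0],
    [[0, 0, -0.1], [0, 0, 0], 0],
    [[0, 0, -0.1], [0, 0, 0], 0],
    [[0, 0, 0], [0, 0, 0], 0],
    [[0, 0, 0], [0, 0, 0], 0],
    [[0, 0, 0], [0, 0, 0], 0],
    [[0, 0, 0], [0, 0, 0], 0]
  ]
}}

```text
t: 20.25
tool_pos: [0.551, 0.0982, 0.0834]
ee_rot: [[-1.0, 0.026, 0.0], [0.026, 1.0, 0.0], [-0.0, 0.0, -1.0]]
wrist_force: [-1.0, -1.1, -4.1]
opening: 0.413
grasp_force: 60.8
```

Call:
{"op": "send_rows", "data": {
  "series": [
    [[0, 0, -0.05], [0, 0, 0], 0],
    [[0, 0, -0.025], [0, 0, 0], 0],
    [[0, 0, 0], [0, 0, 0], 0],
    [[0, 0, 0], [0, 0, 0], 0],
    [[0, 0, 0], [0, 0, 0], 0],
    [[0, 0, 0], [0, 0, 0], 0],
    [[0, 0, 0], [0, 0, 0], 0],
    [[0, 0, 0], [0, 0, 0], 0],
    [[0, 0, 0], [0, 0, 0], 0],
    [[0, 0, 0], [0, 0, 0], 0]
  ]
}}

```text
t: 21.25
tool_pos: [0.5509, 0.0982, 0.0818]
ee_rot: [[-1.0, 0.026, -0.0], [0.026, 1.0, -0.0], [0.0, -0.0, -1.0]]
wrist_force: [-0.4, 0.5, -3.4]
opening: 0.412
grasp_force: 60.8
```

Call:
{"op": "send_rows", "data": {
  "series": [
    [[0, 0, -0.025], [0, 0, 0], 0],
    [[0, 0, -0.025], [0, 0, 0], 0],
    [[0, 0, 0], [0, 0, 0], 0],
    [[0, 0, 0], [0, 0, 0], 0],
    [[0, 0, 0], [0, 0, 0], 0],
    [[0, 0, 0], [0, 0, 0], 0],
    [[0, 0, 0], [0, 0, 0], 0],
    [[0, 0, 0], [0, 0, 0], 0],
    [[0, 0, 0], [0, 0, 0], 0],
    [[0, 0, 0], [0, 0, 0], 0]
  ]
}}

```text
t: 22.25
tool_pos: [0.551, 0.0982, 0.0808]
ee_rot: [[-1.0, 0.026, 0.0], [0.026, 1.0, -0.0], [-0.0, -0.0, -1.0]]
wrist_force: [-0.1, -0.5, -3.7]
opening: 0.409
grasp_force: 60.9
```

Call:
{"op": "send_rows", "data": {
  "series": [
    [[0, 0, -0.025], [0, 0, 0], 0],
    [[0, 0, -0.025], [0, 0, 0], 0],
    [[0, 0, 0], [0, 0, 0], 0],
    [[0, 0, 0], [0, 0, 0], 0],
    [[0, 0, 0], [0, 0, 0], 0],
    [[0, 0, 0], [0, 0, 0], 0],
    [[0, 0, 0], [0, 0, 0], 0],
    [[0, 0, 0], [0, 0, 0], 0],
    [[0, 0, 0], [0, 0, 0], 0],
    [[0, 0, 0], [0, 0, 0], 0]
  ]
}}

```text
t: 23.25
tool_pos: [0.5512, 0.0982, 0.0803]
ee_rot: [[-1.0, 0.027, 0.001], [0.027, 1.0, 0.0], [-0.001, 0.0, -1.0]]
wrist_force: [-1.4, -0.9, 5.4]
opening: 0.417
grasp_force: 61.6
```

Flange touches the plate at TCP z ≈ 0.0803, so the head is about 12 mm up in the cavity. I'll relieve the press and begin turning clockwise.

Call:
{"op": "send_rows", "data": {
  "series": [
    [[0, 0, 0.02], [0, 0, 0], 0],
    [[0, 0, 0], [0, 0, 0], 0],
    [[0, 0, 0], [0, 0, -0.3], 0],
    [[0, 0, 0], [0, 0, -0.6], 0],
    [[0, 0, 0], [0, 0, -0.6], 0],
    [[0, 0, 0], [0, 0, -0.6], 0],
    [[0, 0, 0], [0, 0, -0.6], 0],
    [[0, 0, 0], [0, 0, -0.6], 0],
    [[0, 0, 0], [0, 0, -0.3], 0],
    [[0, 0, 0], [0, 0, 0], 0]
  ]
}}

```text
t: 24.25
tool_pos: [0.5506, 0.0984, 0.0803]
ee_rot: [[-0.862, 0.507, -0.001], [0.507, 0.862, -0.0], [0.0, -0.0, -1.0]]
wrist_force: [-3.1, -0.8, 5.5]
opening: 0.412
grasp_force: 61.8
```

```bash
python3 st.py
```

```text
{'t': 24.25, 'qpos': [-0.358, 0.631, 0.15, 1.941, -0.161, 0.581, 0.936], 'tool_pos': [0.551, 0.098, 0.08], 'wrist_force': [-3.06, -0.756, 5.549], 'wrist_torque': [0.034, 0.552, 0.097], 'grasp_force': 61.813, 'opening': 0.412} yaw 59.5
```

Call:
{"op": "send_rows", "data": {
  "series": [
    [[0, 0, 0.015], [0, 0, -0.4], 0],
    [[0, 0, 0], [0, 0, -0.7], 0],
    [[0, 0, 0], [0, 0, -0.7], 0],
    [[0, 0, 0], [0, 0, -0.7], 0],
    [[0, 0, 0], [0, 0, -0.7], 0],
    [[0, 0, 0], [0, 0, -0.7], 0],
    [[0, 0, 0], [0, 0, -0.7], 0],
    [[0, 0, 0], [0, 0, -0.4], 0],
    [[0, 0, 0], [0, 0, 0], 0],
    [[0, 0, 0], [0, 0, 0], 0]
  ]
}}

```text
t: 25.25
tool_pos: [0.5509, 0.0982, 0.0804]
ee_rot: [[-0.338, 0.941, -0.0], [0.941, 0.338, -0.0], [-0.0, -0.0, -1.0]]
wrist_force: [-1.4, -1.3, 2.5]
opening: 0.413
grasp_force: 61.4
```

```bash
python3 st.py
```

```text
{'t': 25.25, 'qpos': [-0.484, 0.656, 0.348, 1.945, -0.375, 0.604, 0.454], 'tool_pos': [0.551, 0.098, 0.08], 'wrist_force': [-1.401, -1.337, 2.469], 'wrist_torque': [-0.143, 0.253, 0.012], 'grasp_force': 61.377, 'opening': 0.413} yaw 19.74
```

Call:
{"op": "send_rows", "data": {
  "series": [
    [[0, 0, 0], [0, 0, -0.4], 0],
    [[0, 0, 0], [0, 0, -0.6], 0],
    [[0, 0, 0], [0, 0, -0.6], 0],
    [[0, 0, 0], [0, 0, -0.6], 0],
    [[0, 0, 0], [0, 0, -0.6], 0],
    [[0, 0, 0], [0, 0, -0.6], 0],
    [[0, 0, 0], [0, 0, -0.6], 0],
    [[0, 0, 0], [0, 0, -0.5], 0],
    [[0, 0, 0], [0, 0, 0], 0],
    [[0, 0, 0], [0, 0, 0], 0]
  ]
}}

```text
t: 26.25
tool_pos: [0.5512, 0.0978, 0.0804]
ee_rot: [[0.279, 0.96, 0.0], [0.96, -0.279, -0.001], [-0.0, 0.001, -1.0]]
wrist_force: [0.2, -3.5, -0.2]
opening: 0.41
grasp_force: 61.3
```

```bash
python3 st.py
```

```text
{'t': 26.25, 'qpos': [-0.591, 0.693, 0.527, 1.949, -0.561, 0.648, 0.013], 'tool_pos': [0.551, 0.098, 0.08], 'wrist_force': [0.157, -3.514, -0.237], 'wrist_torque': [-0.632, -0.182, 0.081], 'grasp_force': 61.278, 'opening': 0.41} yaw -16.18
```

Call:
{"op": "send_rows", "data": {
  "series": [
    [[0, 0, 0], [0, 0, -0.25], 0],
    [[0, 0, 0], [0, 0, -0.25], 0],
    [[0, 0, 0], [0, 0, -0.25], 0],
    [[0, 0, 0], [0, 0, -0.25], 0],
    [[0, 0, 0], [0, 0, -0.25], 0],
    [[0, 0, 0], [0, 0, 0], 0],
    [[0, 0, 0], [0, 0, 0], 0],
    [[0, 0, 0], [0, 0, 0], 0],
    [[0, 0, 0], [0, 0, 0], 0],
    [[0, 0, 0], [0, 0, 0], 0]
  ]
}}

```text
t: 27.25
tool_pos: [0.551, 0.0979, 0.0805]
ee_rot: [[0.443, 0.896, 0.0], [0.896, -0.443, -0.0], [-0.0, 0.0, -1.0]]
wrist_force: [1.8, -5.3, -0.7]
opening: 0.412
grasp_force: 61.0
```

```bash
python3 st.py
```

```text
{'t': 27.25, 'qpos': [-0.619, 0.707, 0.577, 1.95, -0.611, 0.665, -0.114], 'tool_pos': [0.551, 0.098, 0.08], 'wrist_force': [1.808, -5.258, -0.682], 'wrist_torque': [-1.369, -0.436, 0.094], 'grasp_force': 60.999, 'opening': 0.412} yaw -26.31
```

Call:
{"op": "send_rows", "data": {
  "series": [
    [[0, -0.02, 0], [0, 0, -0.25], 0],
    [[0, -0.02, 0], [0, 0, -0.25], 0],
    [[0, -0.01, 0], [0, 0, -0.25], 0],
    [[0, 0, 0], [0, 0, -0.25], 0],
    [[0, 0, 0], [0, 0, 0], 0],
    [[0, 0, 0], [0, 0, 0], 0],
    [[0, 0, 0], [0, 0, 0], 0],
    [[0, 0, 0], [0, 0, 0], 0],
    [[0, 0, 0], [0, 0, 0], 0],
    [[0, 0, 0], [0, 0, 0], 0]
  ]
}}

```text
t: 28.25
tool_pos: [0.5509, 0.0974, 0.0805]
ee_rot: [[0.564, 0.826, -0.0], [0.826, -0.564, 0.0], [0.0, -0.0, -1.0]]
wrist_force: [0.6, -1.0, -0.8]
opening: 0.41
grasp_force: 61.3
```

```bash
python3 st.py
```

```text
{'t': 28.25, 'qpos': [-0.64, 0.718, 0.616, 1.951, -0.65, 0.679, -0.214], 'tool_pos': [0.551, 0.097, 0.081], 'wrist_force': [0.634, -1.011, -0.766], 'wrist_torque': [-0.395, -0.293, 0.041], 'grasp_force': 61.263, 'opening': 0.41} yaw -34.3
```

Call:
{"op": "send_rows", "data": {
  "series": [
    [[0, 0, 0], [0, 0, -0.25], 0],
    [[0, 0, 0], [0, 0, -0.25], 0],
    [[0, 0, 0], [0, 0, -0.25], 0],
    [[0, 0, 0], [0, 0, -0.25], 0],
    [[0, 0, 0], [0, 0, 0], 0],
    [[0, 0, 0], [0, 0, 0], 0],
    [[0, 0, 0], [0, 0, 0], 0],
    [[0, 0, 0], [0, 0, 0], 0],
    [[0, 0, 0], [0, 0, 0], 0],
    [[0, 0, 0], [0, 0, 0], 0]
  ]
}}

```text
t: 29.25
tool_pos: [0.5509, 0.0972, 0.0805]
ee_rot: [[0.673, 0.74, -0.0], [0.74, -0.673, 0.0], [-0.0, -0.0, -1.0]]
wrist_force: [0.3, -0.8, 0.1]
opening: 0.405
grasp_force: 61.2
```

```bash
python3 st.py
```

```text
{'t': 29.25, 'qpos': [-0.661, 0.73, 0.655, 1.952, -0.688, 0.695, -0.316], 'tool_pos': [0.551, 0.097, 0.08], 'wrist_force': [0.346, -0.812, 0.103], 'wrist_torque': [-0.316, -0.161, 0.083], 'grasp_force': 61.216, 'opening': 0.405} yaw -42.31
```

Call:
{"op": "send_rows", "data": {
  "series": [
    [[0, 0, 0], [0, 0, -0.25], 0],
    [[0, 0, 0], [0, 0, -0.25], 0],
    [[0, 0, 0], [0, 0, -0.25], 0],
    [[0, 0, 0], [0, 0, -0.25], 0],
    [[0, 0, 0], [0, 0, -0.25], 0],
    [[0, 0, 0], [0, 0, 0], 0],
    [[0, 0, 0], [0, 0, 0], 0],
    [[0, 0, 0], [0, 0, 0], 0],
    [[0, 0, 0], [0, 0, 0], 0],
    [[0, 0, 0], [0, 0, 0], 0]
  ]
}}

```text
t: 30.25
tool_pos: [0.5509, 0.0971, 0.0805]
ee_rot: [[0.791, 0.611, -0.0], [0.611, -0.791, 0.0], [-0.0, -0.0, -1.0]]
wrist_force: [0.9, -1.7, -1.5]
opening: 0.411
grasp_force: 61.2
```

```bash
python3 st.py;python3 st.py
```

```text
{'t': 30.25, 'qpos': [-0.687, 0.747, 0.704, 1.953, -0.733, 0.717, -0.446], 'tool_pos': [0.551, 0.097, 0.08], 'wrist_force': [0.876, -1.698, -1.536], 'wrist_torque': [-0.569, -0.214, 0.117], 'grasp_force': 61.182, 'opening': 0.411} yaw -52.31
{'t': 30.25, 'qpos': [-0.687, 0.747, 0.704, 1.953, -0.733, 0.717, -0.446], 'tool_pos': [0.551, 0.097, 0.08], 'wrist_force': [0.876, -1.698, -1.536], 'wrist_torque': [-0.569, -0.214, 0.117], 'grasp_force': 61.182, 'opening': 0.411} yaw -52.31
```

Call:
{"op": "send_rows", "data": {
  "series": [
    [[0, 0, 0], [0, 0, -0.25], 0],
    [[0, 0, 0], [0, 0, -0.25], 0],
    [[0, 0, 0], [0, 0, -0.25], 0],
    [[0, 0, 0], [0, 0, -0.25], 0],
    [[0, 0, 0], [0, 0, -0.25], 0],
    [[0, 0, 0], [0, 0, 0], 0],
    [[0, 0, 0], [0, 0, 0], 0],
    [[0, 0, 0], [0, 0, 0], 0],
    [[0, 0, 0], [0, 0, 0], 0],
    [[0, 0, 0], [0, 0, 0], 0]
  ]
}}

```text
t: 31.25
tool_pos: [0.5509, 0.0971, 0.0804]
ee_rot: [[0.885, 0.465, -0.0], [0.465, -0.885, 0.0], [-0.0, -0.0, -1.0]]
wrist_force: [0.6, -2.8, -1.9]
opening: 0.413
grasp_force: 60.9
```

```bash
python3 st.py
```

```text
{'t': 31.25, 'qpos': [-0.711, 0.764, 0.752, 1.954, -0.777, 0.74, -0.577], 'tool_pos': [0.551, 0.097, 0.08], 'wrist_force': [0.635, -2.804, -1.88], 'wrist_torque': [-0.885, -0.192, 0.106], 'grasp_force': 60.925, 'opening': 0.413} yaw -62.31
```

Call:
{"op": "send_rows", "data": {
  "series": [
    [[0, -0.02, 0], [0, 0, -0.25], 0],
    [[0, -0.02, 0], [0, 0, -0.25], 0],
    [[0, 0, 0], [0, 0, -0.25], 0],
    [[0, 0, 0], [0, 0, -0.25], 0],
    [[0, 0, 0], [0, 0, -0.25], 0],
    [[0, 0, 0], [0, 0, 0], 0],
    [[0, 0, 0], [0, 0, 0], 0],
    [[0, 0, 0], [0, 0, 0], 0],
    [[0, 0, 0], [0, 0, 0], 0],
    [[0, 0, 0], [0, 0, 0], 0]
  ]
}}

```text
t: 32.25
tool_pos: [0.5508, 0.0969, 0.0803]
ee_rot: [[0.953, 0.304, -0.0], [0.304, -0.953, 0.001], [-0.0, -0.001, -1.0]]
wrist_force: [-0.1, 5.1, -6.2]
opening: 0.413
grasp_force: 60.6
```

```bash
sed -i 's/"qpos")}/"qpos","joint_torque")}/' st.py; python3 st.py
```

```text
{'t': 32.25, 'qpos': [-0.734, 0.783, 0.799, 1.955, -0.819, 0.765, -0.708], 'joint_torque': [2.346, -69.288, 19.659, -15.112, 0.644, -0.399, -0.164], 'tool_pos': [0.551, 0.097, 0.08], 'wrist_force': [-0.123, 5.13, -6.165], 'wrist_torque': [0.558, -0.216, 0.144], 'grasp_force': 60.565, 'opening': 0.413} yaw -72.28
```

Fz now pulls down on the tool, so the head is meeting the lips. I'll ease the lateral command, let the nut settle on the plate and tighten in small steps.

Call:
{"op": "send_rows", "data": {
  "series": [
    [[0, 0.02, -0.01], [0, 0, 0], 0],
    [[0, 0.01, -0.01], [0, 0, 0], 0],
    [[0, 0, 0], [0, 0, -0.2], 0],
    [[0, 0, 0], [0, 0, -0.2], 0],
    [[0, 0, 0], [0, 0, -0.2], 0],
    [[0, 0, 0], [0, 0, 0], 0],
    [[0, 0, 0], [0, 0, 0], 0],
    [[0, 0, 0], [0, 0, 0], 0],
    [[0, 0, 0], [0, 0, 0], 0],
    [[0, 0, 0], [0, 0, 0], 0]
  ]
}}

```text
t: 33.25
tool_pos: [0.5509, 0.0969, 0.0801]
ee_rot: [[0.975, 0.223, -0.0], [0.223, -0.975, 0.0], [-0.0, -0.0, -1.0]]
wrist_force: [-2.0, 2.6, 0.6]
opening: 0.412
grasp_force: 61.3
```

```bash
python3 st.py
```

```text
{'t': 33.25, 'qpos': [-0.745, 0.793, 0.822, 1.955, -0.839, 0.777, -0.773], 'joint_torque': [1.664, -66.855, 18.348, -15.655, -0.198, -0.844, -0.232], 'tool_pos': [0.551, 0.097, 0.08], 'wrist_force': [-2.049, 2.599, 0.576], 'wrist_torque': [0.111, 0.451, 0.213], 'grasp_force': 61.343, 'opening': 0.412} yaw -77.11
```

Call:
{"op": "send_rows", "data": {
  "series": [
    [[0, 0, 0], [0, 0, -0.2], 0],
    [[0, 0, 0], [0, 0, -0.2], 0],
    [[0, 0, 0], [0, 0, -0.2], 0],
    [[0, 0, 0], [0, 0, -0.2], 0],
    [[0, 0, 0], [0, 0, 0], 0],
    [[0, 0, 0], [0, 0, 0], 0],
    [[0, 0, 0], [0, 0, 0], 0],
    [[0, 0, 0], [0, 0, 0], 0],
    [[0, 0, 0], [0, 0, 0], 0],
    [[0, 0, 0], [0, 0, 0], 0]
  ]
}}

```text
t: 34.25
tool_pos: [0.5509, 0.0969, 0.0801]
ee_rot: [[0.994, 0.113, -0.0], [0.113, -0.994, -0.0], [-0.0, -0.0, -1.0]]
wrist_force: [-2.5, 1.5, -0.3]
opening: 0.407
grasp_force: 61.5
```

```bash
python3 st.py
```

```text
{'t': 34.25, 'qpos': [-0.759, 0.806, 0.851, 1.956, -0.864, 0.795, -0.86], 'joint_torque': [1.191, -67.466, 18.642, -16.173, -0.651, -0.818, -0.307], 'tool_pos': [0.551, 0.097, 0.08], 'wrist_force': [-2.481, 1.507, -0.284], 'wrist_torque': [-0.229, 0.608, 0.327], 'grasp_force': 61.459, 'opening': 0.407} yaw -83.51
```

Call:
{"op": "send_rows", "data": {
  "series": [
    [[0, 0, 0], [0, 0, -0.2], 0],
    [[0, 0, 0], [0, 0, -0.2], 0],
    [[0, 0, 0], [0, 0, -0.2], 0],
    [[0, 0, 0], [0, 0, -0.2], 0],
    [[0, 0, 0], [0, 0, 0], 0],
    [[0, 0, 0], [0, 0, 0], 0],
    [[0, 0, 0], [0, 0, 0], 0],
    [[0, 0, 0], [0, 0, 0], 0],
    [[0, 0, 0], [0, 0, 0], 0],
    [[0, 0, 0], [0, 0, 0], 0]
  ]
}}

```text
t: 35.25
tool_pos: [0.5508, 0.0969, 0.08]
ee_rot: [[1.0, 0.001, -0.0], [0.001, -1.0, -0.0], [-0.0, 0.0, -1.0]]
wrist_force: [-3.0, 0.6, -3.4]
opening: 0.413
grasp_force: 61.4
```

```bash
python3 st.py
```

```text
{'t': 35.25, 'qpos': [-0.772, 0.82, 0.88, 1.956, -0.888, 0.813, -0.948], 'joint_torque': [0.669, -68.784, 19.269, -17.011, -1.131, -0.795, -0.377], 'tool_pos': [0.551, 0.097, 0.08], 'wrist_force': [-2.986, 0.604, -3.405], 'wrist_torque': [-0.449, 0.842, 0.349], 'grasp_force': 61.409, 'opening': 0.413} yaw -89.91
```

Call:
{"op": "send_rows", "data": {
  "series": [
    [[0, 0, 0], [0, 0, -0.2], 0],
    [[0, 0, 0], [0, 0, -0.2], 0],
    [[0, 0, 0], [0, 0, -0.2], 0],
    [[0, 0, 0], [0, 0, -0.2], 0],
    [[0, 0, 0], [0, 0, 0], 0],
    [[0, 0, 0], [0, 0, 0], 0],
    [[0, 0, 0], [0, 0, 0], 0],
    [[0, 0, 0], [0, 0, 0], 0],
    [[0, 0, 0], [0, 0, 0], 0],
    [[0, 0, 0], [0, 0, 0], 0]
  ]
}}

```text
t: 36.25
tool_pos: [0.5508, 0.0969, 0.08]
ee_rot: [[0.994, -0.11, -0.0], [-0.11, -0.994, -0.0], [-0.0, 0.0, -1.0]]
wrist_force: [-5.2, -1.0, -5.7]
opening: 0.414
grasp_force: 61.2
```

```bash
python3 st.py
```

```text
{'t': 36.25, 'qpos': [-0.784, 0.833, 0.909, 1.956, -0.912, 0.831, -1.036], 'joint_torque': [0.117, -70.553, 20.138, -18.09, -1.65, -0.786, -0.438], 'tool_pos': [0.551, 0.097, 0.08], 'wrist_force': [-5.154, -0.976, -5.716], 'wrist_torque': [-0.751, 1.151, 0.423], 'grasp_force': 61.228, 'opening': 0.414} yaw -96.32
```

Call:
{"op": "send_rows", "data": {
  "series": [
    [[0, 0, -0.01], [0, 0, -0.2], 0],
    [[0, 0, 0], [0, 0, -0.2], 0],
    [[0, 0, 0], [0, 0, 0], 0],
    [[0, 0, 0], [0, 0, 0], 0],
    [[0, 0, 0], [0, 0, 0], 0],
    [[0, 0, 0], [0, 0, 0], 0],
    [[0, 0, 0], [0, 0, 0], 0],
    [[0, 0, 0], [0, 0, 0], 0],
    [[0, 0, 0], [0, 0, 0], 0],
    [[0, 0, 0], [0, 0, 0], 0]
  ]
}}

```text
t: 37.25
tool_pos: [0.5508, 0.0969, 0.0799]
ee_rot: [[0.986, -0.166, -0.0], [-0.166, -0.986, 0.0], [-0.0, 0.0, -1.0]]
wrist_force: [-5.0, -0.6, -4.1]
opening: 0.411
grasp_force: 61.6
```

```bash
python3 st.py
```

```text
{'t': 37.25, 'qpos': [-0.79, 0.84, 0.923, 1.957, -0.924, 0.84, -1.082], 'joint_torque': [0.208, -69.815, 20.155, -18.051, -1.824, -0.984, -0.475], 'tool_pos': [0.551, 0.097, 0.08], 'wrist_force': [-5.041, -0.573, -4.147], 'wrist_torque': [-0.853, 1.327, 0.405], 'grasp_force': 61.568, 'opening': 0.411} yaw -99.57
```

Snug at about 0.45 N m. Releasing and retreating upward.

Call:
{"op": "send_rows", "data": {
  "series": [
    [[0, 0, 0], [0, 0, 0], 45],
    [[0, 0, 0], [0, 0, 0], 55],
    [[0, 0, 0], [0, 0, 0], 65],
    [[0, 0, 0], [0, 0, 0], 65],
    [[0, 0, 0], [0, 0, 0], 65],
    [[0, 0, 0.2], [0, 0, 0], 65],
    [[0, 0, 0.4], [0, 0, 0], 65],
    [[0, 0, 0.6], [0, 0, 0], 65],
    [[0, 0, 0.8], [0, 0, 0], 65],
    [[0, 0, 1], [0, 0, 0], 65]
  ]
}}

```text
t: 38.25
tool_pos: [0.5508, 0.0969, 0.1413]
ee_rot: [[0.986, -0.166, -0.0], [-0.166, -0.986, -0.0], [-0.0, 0.0, -1.0]]
wrist_force: [0.3, -0.7, 0.6]
opening: 0.758
grasp_force: 0.0
```

Call:
{"op": "send_rows", "data": {
  "series": [
    [[0, 0, 1], [0, 0, 0], 65],
    [[0, 0, 1], [0, 0, 0], 65],
    [[-0.2, -1, 0.8], [0, 0, 0], 65],
    [[-0.2, -1, 0.5], [0, 0, 0], 65],
    [[-0.2, -1, 0], [0, 0, 0], 65],
    [[-0.2, -1, 0], [0, 0, 0], 65],
    [[-0.2, -1, 0], [0, 0, 0], 65],
    [[-0.2, -1, 0], [0, 0, 0], 65],
    [[-0.2, -0.5, 0], [0, 0, 0], 65],
    [[0, 0, 0], [0, 0, 0], 65]
  ]
}}

```text
t: 39.25
tool_pos: [0.522, -0.0353, 0.2065]
ee_rot: [[0.986, -0.169, 0.0], [-0.169, -0.986, 0.0], [0.0, -0.0, -1.0]]
wrist_force: [-0.1, -0.0, 0.2]
opening: 0.758
grasp_force: 0.0
```

```bash
python3 st.py; python3 - <<'E'
from h import *
im,d,p=grab("side");im2,d2,p2=grab("top")
np.savez("top9.npz",im=im2,d=d2)
a=cv2.resize(im[150:250,205:325],None,fx=5,fy=5,interpolation=cv2.INTER_CUBIC)
b=cv2.resize(im2[180:250,216:264],None,fx=4,fy=4,interpolation=cv2.INTER_CUBIC)
o=np.zeros((500,800,3),np.uint8);o[:,:600]=a;o[:280,604:604+192]=b;cv2.imwrite("pics/fin.png",o)
P=cloud(p2,d2);m=P[175:255,215:275].reshape(-1,3)
t=np.load("top0.npz");Q=cloud(p2,t["d"])[175:255,215:275].reshape(-1,3)
for X in(Q,m):
    k=(X[:,2]>.037)&(X[:,2]<.048)&(X[:,0]<.52);print(cv2.minAreaRect(X[k][:,:2].astype(np.float32)))
E
```

```text
{'t': 39.25, 'qpos': [-0.678, 0.643, 1.088, 1.925, -0.682, 1.002, -1.015], 'joint_torque': [1.037, -55.135, 16.988, -20.373, 0.18, -0.153, 0.396], 'tool_pos': [0.522, -0.035, 0.206], 'wrist_force': [-0.077, -0.038, 0.189], 'wrist_torque': [-0.062, -0.003, -0.035], 'grasp_force': 0.0, 'opening': 0.758} yaw -99.74
((0.49690335988998413, 0.0973278060555458), (0.04686097800731659, 0.09028735011816025), 1.0163670778274536)
((0.0, 0.0), (0.0, 0.0), 0.0)
```

View pics/fin.png

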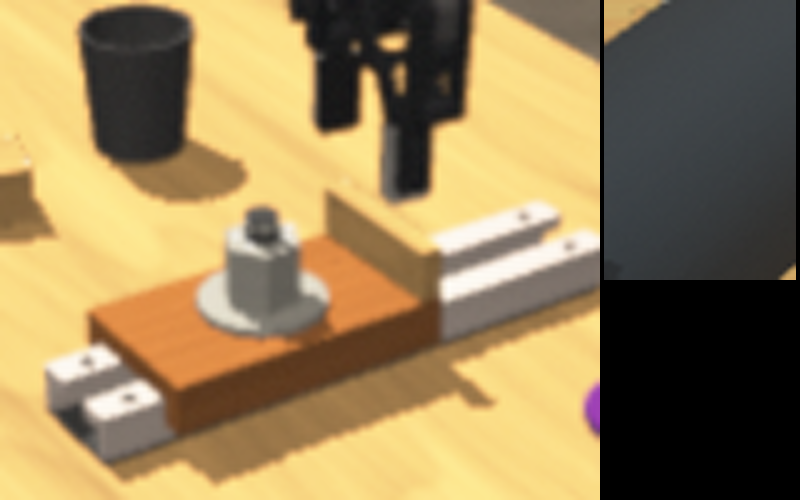

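The nut sits flat on the plate with its flange around (258,212) in the side picture. The stop looks unmoved, the tin is untouched, and the gripper is clear. Handing in.

```bash
python3 -c "
from workcell import arm
print(arm.sign_off())"
```

```text
the job is handed in; nothing more can be done
None
```

The job is handed in at 39 s with no verdict returned: the T-bolt is in the slot below the opening, turned past its stop and tightened to about 0.45 N m, and the gripper is clear; head angle and clamping force are inferred from feel, since the flange hides the head.

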